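Bar the backup drives into their dock

TASK

Lift the locking bar straight up out of both brackets of the drive dock, keeping it level so that both ends come clear together, and lay it on the desk out of the way. Put every slim backup drive that lies in front of the dock on a contact pad of its own, flat, lengthwise along the row and centred so that no edge overhangs the pad. Then set the bar back down into both brackets, centred and fully seated, and leave the other things on the desk where they are.

Things in the scene. Friction and masses are not known exactly. Their poses are not given: they have to be found in the camera images.
- dock: Drive dock, fixed: wooden plate 84 (x) x 324 (y) x 8 mm, yaw within 0.15 rad. Origin under its centre, on the desk; y along its row of four pads. At y = -150 and +150 mm stands an aluminium U bracket, open upward, 12 mm thick along y: seat 40 mm above the desk, arms up to 64 mm, slot 24 mm wide along x. Tall books stand behind it to the left.
- bar: Locking bar: square steel bar 16 x 330 (its y) x 16 mm, black ends, 0.15 to 0.3 kg; origin at its very centre. Starts loose in both brackets over the pads, along the dock's y, origin 48 mm above the desk (8 mm when on the desk). Any face up, either way round. The desk left of the dock (x 0.38 to 0.72, y 0.28 to 0.40) is clear: room for the bar laid along x.
- pad_1 (a point): Centre of the top of bare metal contact pad 1 of 4, counted from the dock's -y end; axes as the dock's. The pad is 46 (x) x 62 (y) mm, its top 12 mm above the desk and 4 mm above the dock's plate; pads are 68 mm apart centre to centre. Any drive may go on any pad, one each.
- pad_2 (a point): Centre of the top of bare metal contact pad 2 of 4, counted from the dock's -y end; axes as the dock's. The pad is 46 (x) x 62 (y) mm, its top 12 mm above the desk and 4 mm above the dock's plate; pads are 68 mm apart centre to centre. Any drive may go on any pad, one each.
- pad_3 (a point): Centre of the top of bare metal contact pad 3 of 4, counted from the dock's -y end; axes as the dock's. The pad is 46 (x) x 62 (y) mm, its top 12 mm above the desk and 4 mm above the dock's plate; pads are 68 mm apart centre to centre. Any drive may go on any pad, one each.
- pad_4 (a point): Centre of the top of bare metal contact pad 4 of 4, counted from the dock's -y end; axes as the dock's. The pad is 46 (x) x 62 (y) mm, its top 12 mm above the desk and 4 mm above the dock's plate; pads are 68 mm apart centre to centre. Any drive may go on any pad, one each.
- drive_1: Slim portable drive: rounded black slab with a thin grey seam, 34 (its x) x 50 (its y) x 9 mm (its z), 45 g; origin at its very centre, 4.5 mm above what it lies on. Starts flat on the desk in front of the dock, its y within 0.7 rad of world y; a half turn makes no difference. May be absent (pose None).
- drive_2: Slim portable drive: rounded black slab with a thin grey seam, 34 (its x) x 50 (its y) x 9 mm (its z), 45 g; origin at its very centre, 4.5 mm above what it lies on. Starts flat on the desk in front of the dock, its y within 0.7 rad of world y; a half turn makes no difference. May be absent (pose None).
- drive_3: Slim portable drive: rounded black slab with a thin grey seam, 34 (its x) x 50 (its y) x 9 mm (its z), 45 g; origin at its very centre, 4.5 mm above what it lies on. Starts flat on the desk in front of the dock, its y within 0.7 rad of world y; a half turn makes no difference. May be absent (pose None).
- drive_4: Slim portable drive: rounded black slab with a thin grey seam, 34 (its x) x 50 (its y) x 9 mm (its z), 45 g; origin at its very centre, 4.5 mm above what it lies on. Starts flat on the desk in front of the dock, its y within 0.7 rad of world y; a half turn makes no difference. May be absent (pose None).
- eraser: Block eraser 22x42x13 mm on the desk near its front edge; leave it alone. Origin under its centre.
- phone: Phone 150x74x10 mm lying flat on the left of the desk; leave it alone. Origin under its centre.
- glue_stick: Glue stick standing behind the dock, 26 mm across, 89 mm tall; leave it alone. Origin under its centre.
- usb_stick: USB stick 53x17x8 mm right of the dock; leave it alone. Origin under its centre.

How it is judged:
On the way, in this order (a step that is already met when the one before it is completed fails the run):
1. the bar is held level above the dock, both ends clear of the brackets (z of bar in the frame of dock above 0.085 m and angle between bar's own y axis and vertical between 1.45 and 1.69 rad and horizontal distance between bar and dock below 0.05 m and contact force between bar and dock below 0.1 N), for 0.2 s.
2. the bar lies on the desk, let go (height (world z) of bar below 0.012 m and contact force between the fingers and bar below 0.1 N and linear speed of bar below 0.02 m/s), for 0.2 s.
3. with the bar still off, every drive lies centred on a pad of its own (((x of drive_1 in the frame of pad_1 between -0.0065 and 0.0065 m and y of drive_1 in the frame of pad_1 between -0.0065 and 0.0065 m and z of drive_1 in the frame of pad_1 between 0.002 and 0.0075 m and angle between the y axis of drive_1 and the y axis of pad_1, either way round below 0.2 rad and angle between the z axis of drive_1 and the z axis of pad_1, either way round below 0.08 rad) or (x of drive_1 in the frame of pad_2 between -0.0065 and 0.0065 m and y of drive_1 in the frame of pad_2 between -0.0065 and 0.0065 m and z of drive_1 in the frame of pad_2 between 0.002 and 0.0075 m and angle between the y axis of drive_1 and the y axis of pad_2, either way round below 0.2 rad and angle between the z axis of drive_1 and the z axis of pad_2, either way round below 0.08 rad) or (x of drive_1 in the frame of pad_3 between -0.0065 and 0.0065 m and y of drive_1 in the frame of pad_3 between -0.0065 and 0.0065 m and z of drive_1 in the frame of pad_3 between 0.002 and 0.0075 m and angle between the y axis of drive_1 and the y axis of pad_3, either way round below 0.2 rad and angle between the z axis of drive_1 and the z axis of pad_3, either way round below 0.08 rad) or (x of drive_1 in the frame of pad_4 between -0.0065 and 0.0065 m and y of drive_1 in the frame of pad_4 between -0.0065 and 0.0065 m and z of drive_1 in the frame of pad_4 between 0.002 and 0.0075 m and angle between the y axis of drive_1 and the y axis of pad_4, either way round below 0.2 rad and angle between the z axis of drive_1 and the z axis of pad_4, either way round below 0.08 rad)) and ((x of drive_2 in the frame of pad_1 between -0.0065 and 0.0065 m and y of drive_2 in the frame of pad_1 between -0.0065 and 0.0065 m and z of drive_2 in the frame of pad_1 between 0.002 and 0.0075 m and angle between the y axis of drive_2 and the y axis of pad_1, either way round below 0.2 rad and angle between the z axis of drive_2 and the z axis of pad_1, either way round below 0.08 rad) or (x of drive_2 in the frame of pad_2 between -0.0065 and 0.0065 m and y of drive_2 in the frame of pad_2 between -0.0065 and 0.0065 m and z of drive_2 in the frame of pad_2 between 0.002 and 0.0075 m and angle between the y axis of drive_2 and the y axis of pad_2, either way round below 0.2 rad and angle between the z axis of drive_2 and the z axis of pad_2, either way round below 0.08 rad) or (x of drive_2 in the frame of pad_3 between -0.0065 and 0.0065 m and y of drive_2 in the frame of pad_3 between -0.0065 and 0.0065 m and z of drive_2 in the frame of pad_3 between 0.002 and 0.0075 m and angle between the y axis of drive_2 and the y axis of pad_3, either way round below 0.2 rad and angle between the z axis of drive_2 and the z axis of pad_3, either way round below 0.08 rad) or (x of drive_2 in the frame of pad_4 between -0.0065 and 0.0065 m and y of drive_2 in the frame of pad_4 between -0.0065 and 0.0065 m and z of drive_2 in the frame of pad_4 between 0.002 and 0.0075 m and angle between the y axis of drive_2 and the y axis of pad_4, either way round below 0.2 rad and angle between the z axis of drive_2 and the z axis of pad_4, either way round below 0.08 rad)) and ((x of drive_3 in the frame of pad_1 between -0.0065 and 0.0065 m and y of drive_3 in the frame of pad_1 between -0.0065 and 0.0065 m and z of drive_3 in the frame of pad_1 between 0.002 and 0.0075 m and angle between the y axis of drive_3 and the y axis of pad_1, either way round below 0.2 rad and angle between the z axis of drive_3 and the z axis of pad_1, either way round below 0.08 rad) or (x of drive_3 in the frame of pad_2 between -0.0065 and 0.0065 m and y of drive_3 in the frame of pad_2 between -0.0065 and 0.0065 m and z of drive_3 in the frame of pad_2 between 0.002 and 0.0075 m and angle between the y axis of drive_3 and the y axis of pad_2, either way round below 0.2 rad and angle between the z axis of drive_3 and the z axis of pad_2, either way round below 0.08 rad) or (x of drive_3 in the frame of pad_3 between -0.0065 and 0.0065 m and y of drive_3 in the frame of pad_3 between -0.0065 and 0.0065 m and z of drive_3 in the frame of pad_3 between 0.002 and 0.0075 m and angle between the y axis of drive_3 and the y axis of pad_3, either way round below 0.2 rad and angle between the z axis of drive_3 and the z axis of pad_3, either way round below 0.08 rad) or (x of drive_3 in the frame of pad_4 between -0.0065 and 0.0065 m and y of drive_3 in the frame of pad_4 between -0.0065 and 0.0065 m and z of drive_3 in the frame of pad_4 between 0.002 and 0.0075 m and angle between the y axis of drive_3 and the y axis of pad_4, either way round below 0.2 rad and angle between the z axis of drive_3 and the z axis of pad_4, either way round below 0.08 rad)) and ((x of drive_4 in the frame of pad_1 between -0.0065 and 0.0065 m and y of drive_4 in the frame of pad_1 between -0.0065 and 0.0065 m and z of drive_4 in the frame of pad_1 between 0.002 and 0.0075 m and angle between the y axis of drive_4 and the y axis of pad_1, either way round below 0.2 rad and angle between the z axis of drive_4 and the z axis of pad_1, either way round below 0.08 rad) or (x of drive_4 in the frame of pad_2 between -0.0065 and 0.0065 m and y of drive_4 in the frame of pad_2 between -0.0065 and 0.0065 m and z of drive_4 in the frame of pad_2 between 0.002 and 0.0075 m and angle between the y axis of drive_4 and the y axis of pad_2, either way round below 0.2 rad and angle between the z axis of drive_4 and the z axis of pad_2, either way round below 0.08 rad) or (x of drive_4 in the frame of pad_3 between -0.0065 and 0.0065 m and y of drive_4 in the frame of pad_3 between -0.0065 and 0.0065 m and z of drive_4 in the frame of pad_3 between 0.002 and 0.0075 m and angle between the y axis of drive_4 and the y axis of pad_3, either way round below 0.2 rad and angle between the z axis of drive_4 and the z axis of pad_3, either way round below 0.08 rad) or (x of drive_4 in the frame of pad_4 between -0.0065 and 0.0065 m and y of drive_4 in the frame of pad_4 between -0.0065 and 0.0065 m and z of drive_4 in the frame of pad_4 between 0.002 and 0.0075 m and angle between the y axis of drive_4 and the y axis of pad_4, either way round below 0.2 rad and angle between the z axis of drive_4 and the z axis of pad_4, either way round below 0.08 rad)) and distance between bar and dock above 0.1 m), for 0.2 s.
At the end, for the whole second after the job is handed in: Each drive present lies flat on its own pad, within 6.5 mm of its centre in x and y and 0.2 rad of lengthwise; the bar is seated in both brackets (within 6 mm across, 20 mm along, 4 mm of resting height, 0.05 rad); all let go and at rest (((x of drive_1 in the frame of pad_1 between -0.0065 and 0.0065 m and y of drive_1 in the frame of pad_1 between -0.0065 and 0.0065 m and z of drive_1 in the frame of pad_1 between 0.002 and 0.0075 m and angle between the y axis of drive_1 and the y axis of pad_1, either way round below 0.2 rad and angle between the z axis of drive_1 and the z axis of pad_1, either way round below 0.08 rad) or (x of drive_1 in the frame of pad_2 between -0.0065 and 0.0065 m and y of drive_1 in the frame of pad_2 between -0.0065 and 0.0065 m and z of drive_1 in the frame of pad_2 between 0.002 and 0.0075 m and angle between the y axis of drive_1 and the y axis of pad_2, either way round below 0.2 rad and angle between the z axis of drive_1 and the z axis of pad_2, either way round below 0.08 rad) or (x of drive_1 in the frame of pad_3 between -0.0065 and 0.0065 m and y of drive_1 in the frame of pad_3 between -0.0065 and 0.0065 m and z of drive_1 in the frame of pad_3 between 0.002 and 0.0075 m and angle between the y axis of drive_1 and the y axis of pad_3, either way round below 0.2 rad and angle between the z axis of drive_1 and the z axis of pad_3, either way round below 0.08 rad) or (x of drive_1 in the frame of pad_4 between -0.0065 and 0.0065 m and y of drive_1 in the frame of pad_4 between -0.0065 and 0.0065 m and z of drive_1 in the frame of pad_4 between 0.002 and 0.0075 m and angle between the y axis of drive_1 and the y axis of pad_4, either way round below 0.2 rad and angle between the z axis of drive_1 and the z axis of pad_4, either way round below 0.08 rad)) and ((x of drive_2 in the frame of pad_1 between -0.0065 and 0.0065 m and y of drive_2 in the frame of pad_1 between -0.0065 and 0.0065 m and z of drive_2 in the frame of pad_1 between 0.002 and 0.0075 m and angle between the y axis of drive_2 and the y axis of pad_1, either way round below 0.2 rad and angle between the z axis of drive_2 and the z axis of pad_1, either way round below 0.08 rad) or (x of drive_2 in the frame of pad_2 between -0.0065 and 0.0065 m and y of drive_2 in the frame of pad_2 between -0.0065 and 0.0065 m and z of drive_2 in the frame of pad_2 between 0.002 and 0.0075 m and angle between the y axis of drive_2 and the y axis of pad_2, either way round below 0.2 rad and angle between the z axis of drive_2 and the z axis of pad_2, either way round below 0.08 rad) or (x of drive_2 in the frame of pad_3 between -0.0065 and 0.0065 m and y of drive_2 in the frame of pad_3 between -0.0065 and 0.0065 m and z of drive_2 in the frame of pad_3 between 0.002 and 0.0075 m and angle between the y axis of drive_2 and the y axis of pad_3, either way round below 0.2 rad and angle between the z axis of drive_2 and the z axis of pad_3, either way round below 0.08 rad) or (x of drive_2 in the frame of pad_4 between -0.0065 and 0.0065 m and y of drive_2 in the frame of pad_4 between -0.0065 and 0.0065 m and z of drive_2 in the frame of pad_4 between 0.002 and 0.0075 m and angle between the y axis of drive_2 and the y axis of pad_4, either way round below 0.2 rad and angle between the z axis of drive_2 and the z axis of pad_4, either way round below 0.08 rad)) and ((x of drive_3 in the frame of pad_1 between -0.0065 and 0.0065 m and y of drive_3 in the frame of pad_1 between -0.0065 and 0.0065 m and z of drive_3 in the frame of pad_1 between 0.002 and 0.0075 m and angle between the y axis of drive_3 and the y axis of pad_1, either way round below 0.2 rad and angle between the z axis of drive_3 and the z axis of pad_1, either way round below 0.08 rad) or (x of drive_3 in the frame of pad_2 between -0.0065 and 0.0065 m and y of drive_3 in the frame of pad_2 between -0.0065 and 0.0065 m and z of drive_3 in the frame of pad_2 between 0.002 and 0.0075 m and angle between the y axis of drive_3 and the y axis of pad_2, either way round below 0.2 rad and angle between the z axis of drive_3 and the z axis of pad_2, either way round below 0.08 rad) or (x of drive_3 in the frame of pad_3 between -0.0065 and 0.0065 m and y of drive_3 in the frame of pad_3 between -0.0065 and 0.0065 m and z of drive_3 in the frame of pad_3 between 0.002 and 0.0075 m and angle between the y axis of drive_3 and the y axis of pad_3, either way round below 0.2 rad and angle between the z axis of drive_3 and the z axis of pad_3, either way round below 0.08 rad) or (x of drive_3 in the frame of pad_4 between -0.0065 and 0.0065 m and y of drive_3 in the frame of pad_4 between -0.0065 and 0.0065 m and z of drive_3 in the frame of pad_4 between 0.002 and 0.0075 m and angle between the y axis of drive_3 and the y axis of pad_4, either way round below 0.2 rad and angle between the z axis of drive_3 and the z axis of pad_4, either way round below 0.08 rad)) and ((x of drive_4 in the frame of pad_1 between -0.0065 and 0.0065 m and y of drive_4 in the frame of pad_1 between -0.0065 and 0.0065 m and z of drive_4 in the frame of pad_1 between 0.002 and 0.0075 m and angle between the y axis of drive_4 and the y axis of pad_1, either way round below 0.2 rad and angle between the z axis of drive_4 and the z axis of pad_1, either way round below 0.08 rad) or (x of drive_4 in the frame of pad_2 between -0.0065 and 0.0065 m and y of drive_4 in the frame of pad_2 between -0.0065 and 0.0065 m and z of drive_4 in the frame of pad_2 between 0.002 and 0.0075 m and angle between the y axis of drive_4 and the y axis of pad_2, either way round below 0.2 rad and angle between the z axis of drive_4 and the z axis of pad_2, either way round below 0.08 rad) or (x of drive_4 in the frame of pad_3 between -0.0065 and 0.0065 m and y of drive_4 in the frame of pad_3 between -0.0065 and 0.0065 m and z of drive_4 in the frame of pad_3 between 0.002 and 0.0075 m and angle between the y axis of drive_4 and the y axis of pad_3, either way round below 0.2 rad and angle between the z axis of drive_4 and the z axis of pad_3, either way round below 0.08 rad) or (x of drive_4 in the frame of pad_4 between -0.0065 and 0.0065 m and y of drive_4 in the frame of pad_4 between -0.0065 and 0.0065 m and z of drive_4 in the frame of pad_4 between 0.002 and 0.0075 m and angle between the y axis of drive_4 and the y axis of pad_4, either way round below 0.2 rad and angle between the z axis of drive_4 and the z axis of pad_4, either way round below 0.08 rad)) and x of bar in the frame of dock between -0.006 and 0.006 m and y of bar in the frame of dock between -0.02 and 0.02 m and z of bar in the frame of dock between 0.044 and 0.0515 m and angle between the y axis of bar and the y axis of dock, either way round below 0.05 rad and linear speed of each of bar, drive_1, drive_2, drive_3, drive_4 below 0.02 m/s); the robot touches nothing.
It fails at once if a bystander (eraser, phone, glue stick, USB stick) is moved more than 3 cm (distance of any of eraser, phone, glue_stick, usb_stick from where it was at the start of the episode above 0.03 m).
Of drive_1, drive_2, drive_3, drive_4 only 3 to 4 are there at a start; the rules pass over those that are not, and their reading is None.
At some moment in a run one of drive_1, drive_2, drive_3, drive_4 may be knocked a few centimetres aside while the robot is not near it.
Once in a run the grip may slacken for a moment while it holds something.
It also fails if it takes over 210 s, if anything falls off the work surface, if the arm or the gripper's body presses on something with over 40 N, if the wrist force passes 120 N, or if a joint passes its speed limit or range.

ROBOT

A 6-joint arm with a two-finger parallel gripper is mounted at the origin on a cart in front of the work surface, level with it; the furniture and walls round the work are solid. World frame = base frame: x ahead of the robot, y to its left, z up, the work surface at z = 0. Lengths are in m, angles in rad, forces in N, time in s.
With the tool pointing down it reaches from about 0.35 to 0.725 m from the base axis. Payload 6 kg.
Tool frame: the origin (TCP) lies midway between the tips of the shut fingers; the grasp point (between the pads) lies grip_point_offset behind it (grip_point_offset is the distance from the TCP to the grasp point, in m); z points along the fingers, y is the line along which they close (so a half turn about z gives the same grasp; the last joint's range is limited). The gripper opens to 85 mm and grips with 20 to 120 N. Pads are 22 mm wide; open, the fingers measure 114 mm over their backs; the gripper's body (76 mm by 85 mm) begins 54 mm behind the grasp point. The pads swing forward as they close: fully open they stand 13 mm farther back than shut.
Start: joints at [-0.841, 0.04, 0.085, 0, -1.615, -0.334], TCP at [0.231, -0.554, 0.231] pointing down, gripper open.
Joint ranges: [-2.56, 2.56], [-1.29, 2.01], [-1.08, 1.49], [-3.29, 1.98], [-2.81, -0.18], [-2.99, 2.99]. Speed limits (rad/s): [2.57, 2.57, 3.01, 3.14, 3.14, 3.14].

INTERFACE

Orientations are given as [roll, pitch, yaw] about the fixed x, y, z axes, in that order (R = Rz(yaw) Ry(pitch) Rx(roll)).
In Python, from workcell import * gives the robot as it stands.
- The arm moves only by the tool apply_moves, never from a script. Its argument "commands" is a list that holds one entry, the list of rows, each a list of 5 numbers: the shift along the tool's x, y, z in cm, then the turn about the tool's z in rad, then the gripper's target within -1 to 1 (fully open at 1, half-way at 0, shut at -1). A call has 1 to 12 rows; each row shifts and turns the commanded pose from where the row before left it, along the tool's axes as they then stand; what a row does not reach is not made up. A row lasts 1/10 s, in which the tool goes at most 50 mm and 8.59 degrees, less where a joint would pass 70% of its speed; a pose out of reach is approached as far as the arm can. A call with a gripper value outside its range is refused whole. The fingers move at their own pace and stop on an object; the grip force is fixed at half the most. Time passes only in rows, so rows that do not move let the fingers close. It gives the time, the measured TCP pose, the force, the opening and the grip force at its end, in the units of the state.
- get_obs(): the state, without advancing time (a new reading comes with each control period).
- read_camera(name): name is "scene" or "top"; returns a dict with "image" (384x512x3 uint8, red, green, blue), "mtx" (3x3 intrinsics, pixels), "R" (3x3) and "t" (3): a world point X has camera coordinates R X + t. Camera axes: x right, y down, z forward; pixel columns grow to the right and rows downward; lengths in m; the calibration is good to about 2 mm. A picture is of the moment at which its call begins. There is no depth.
- close_job(): hands the job in; it is judged then, once.
Trained networks look in a picture, given as the dict that the camera call returned (one of the last four; its "shot" number tells which), for a name from the list of things; names that differ only in an ending like _2 or _b are one class to them, and where a whole thing is asked for, a point or a joint stands for the part that bears it (a point fixed in the world has none). Each returns a list of dicts, best first, with "p" (0 to 1); they miss things now and then, are a little off and sometimes report something else, mostly with a low value. They report only what shows in the picture. A call takes as long as a camera call.
- trace(picture, query): "mask" (384x512 bool, what is visible of it) and "bbox" ([left, top, right, bottom] in pixels, round what is visible of it).
- place_of(picture, query): "uv" ([column, row] in pixels: a listed point, or the origin of a listed thing).
The state is a dict: "t": time; "q": joint angles; "joint_vel": joint speeds; "effort": joint torques, N m; "tool_pos": TCP position; "ee_rot": TCP orientation; "force": force on the tool from outside, world axes, zero at the start; "moment": the same for the moment, N m; "finger_gap": finger opening in m; "grip_force": force on a finger pad.
Only numpy, scipy, OpenCV 4.12 (cv2) and the standard library are available. Lean on these libraries where they do the work, as an engineer would, in place of code of your own. Each camera call takes 0.05 s, during which the arm holds its last target. There are 200 camera calls.

## Working session

There is one attempt and no reset: what is moved stays moved. The work goes in short steps, Python scripts to look and compute and a tool call to move; the robot and the scene stay as the last step left them, time stands still between calls to the robot, and variables do not carry over. Pictures are saved under pics/ and viewed, at most 14 in all, crops included, and the job is handed in when it is done.

Besides the shell and the picture viewer there is one more tool, called after "Emit:" as name(argument=value, ...) on one line, values as JSON. apply_moves: Moves the arm, as the interface text tells. Its arguments: {"type":"object","properties":{"commands":{"type":"array","items":{"type":"array","items":{"type":"array","items":{"type":"number"}}}}},"required":["commands"]}

```bash
ls; mkdir -p pics; cat > h.py <<'E'
from workcell import *
import numpy as np, cv2
def ray(c,uv):
    d=np.linalg.inv(c["mtx"])@np.array([uv[0],uv[1],1.0]); R=np.array(c["R"]); t=np.array(c["t"])
    return -R.T@t, R.T@d
def atz(c,uv,z):
    o,d=ray(c,uv); return o+d*(z-o[2])/d[2]
def proj(c,X):
    p=np.array(c["mtx"])@(np.array(c["R"])@np.array(X)+np.array(c["t"])); return p[:2]/p[2]
def tri(c1,u1,c2,u2):
    o1,d1=ray(c1,u1);o2,d2=ray(c2,u2)
    s=np.linalg.lstsq(np.stack([d1,-d2],1),o2-o1,rcond=None)[0]
    a=o1+s[0]*d1;b=o2+s[1]*d2
    return (a+b)/2, np.linalg.norm(a-b)
E
python3 - <<'E'
from h import *
o=get_obs();print(o)
cs={n:read_camera(n) for n in("scene","top")}
ims=[]
for n,c in cs.items():
    cv2.imwrite(f"pics/{n}0.png",c["image"][:,:,::-1])
    print(n,c["mtx"],-np.array(c["R"]).T@c["t"])
    for q in("dock","bar","pad_1","drive_1","eraser","phone","glue_stick","usb_stick"):
        print(q,[(np.round(r["uv"],1).tolist(),round(r["p"],2)) for r in place_of(c,q)][:6])
    for r in trace(c,"drive_1"): print("tr",r["bbox"],round(r["p"],2))
E
```

```text
pics
{'t': 0.0, 'q': array([-8.41325047e-01,  4.08390158e-02,  8.38071487e-02, -4.71272771e-04,
       -1.61549438e+00, -3.33721522e-01]), 'joint_vel': array([ 6.53337210e-04,  2.26278915e-03,  1.31188146e-03, -5.65135454e-04,
       -7.05933234e-04,  7.77930411e-05]), 'effort': array([ 1.13104801e-03, -3.68194413e+01,  3.47426748e+01,  6.93261042e+00,
       -5.21371534e-03, -1.14972224e-05]), 'tool_pos': array([ 0.23126548, -0.55328561,  0.23025994]), 'ee_rot': array([ 3.13980395e+00, -1.21791792e-04, -2.74582214e+00]), 'force': array([ 0.24431551,  0.79789423, -0.70722639]), 'moment': array([-0.00991068, -0.02987522, -0.04268943]), 'grip_force': 0.0, 'finger_gap': 0.08551156825982946}
scene [[376.95835754   0.         256.29773985]
 [  0.         376.95835754 199.0367497 ]
 [  0.           0.           1.        ]] [-0.02112958  0.89790082  0.61231291]
dock [([251.4, 200.9], 0.67), ([246.9, 200.9], 0.67)]
bar [([270.5, 270.4], 0.16)]
pad_1 [([257.0, 194.6], 0.8), ([246.8, 202.2], 0.69), ([268.4, 186.6], 0.67), ([233.0, 209.5], 0.64)]
drive_1 [([290.6, 220.7], 0.66), ([328.9, 186.0
[... 350 characters left out ...]
448.1452598  188.08766556]
 [  0.           0.           1.        ]] [0.41158944 0.05158912 1.22239775]
dock [([296.1, 176.7], 0.68), ([281.1, 172.9], 0.17)]
bar [([291.5, 173.0], 0.75)]
pad_1 [([283.2, 173.1], 0.93), ([258.3, 172.9], 0.92), ([330.0, 177.5], 0.88), ([304.7, 178.2], 0.76)]
drive_1 [([394.8, 244.4], 0.82), ([279.4, 237.3], 0.73), ([231.5, 232.9], 0.71), ([328.2, 239.5], 0.6)]
eraser [([256.9, 170.8], 0.74)]
phone [([121.4, 225.3], 0.66), ([308.0, 178.4], 0.55)]
glue_stick [([347.1, 124.7], 0.58)]
usb_stick [([405.9, 184.6], 0.57)]
tr [272.1, 230.6, 290.2, 247.5] 0.75
tr [383.6, 234.6, 403.7, 252.0] 0.63
tr [222.1, 227.7, 244.7, 241.6] 0.62
tr [317.8, 232.1, 341.0, 252.1] 0.49
```

```bash
python3 - <<'E'
import cv2
a=cv2.imread("pics/top0.png")[100:300,170:440];b=cv2.imread("pics/scene0.png")[130:330,130:400]
cv2.imwrite("pics/top0c.png",cv2.resize(a,None,fx=2.9,fy=2.9,interpolation=cv2.INTER_CUBIC))
cv2.imwrite("pics/scene0c.png",cv2.resize(b,None,fx=2.9,fy=2.9,interpolation=cv2.INTER_CUBIC))
E
```

```text
(no output)
```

View pics/top0c.png

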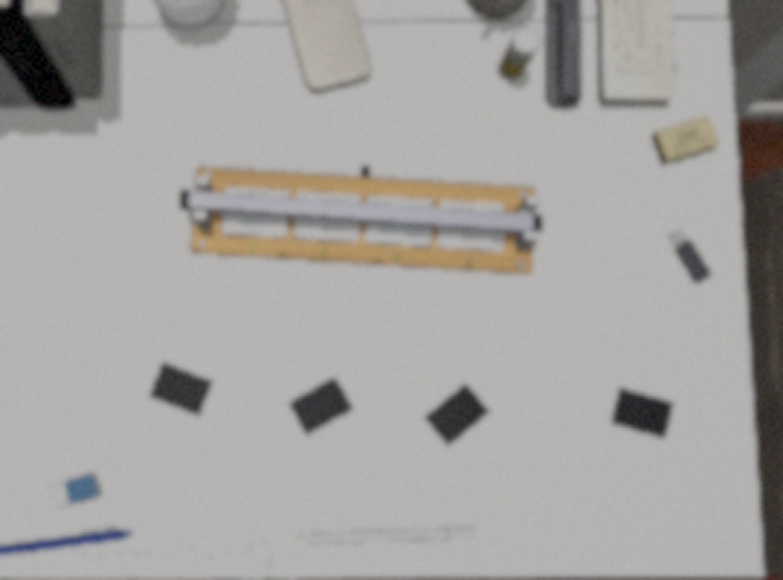

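View pics/scene0c.png

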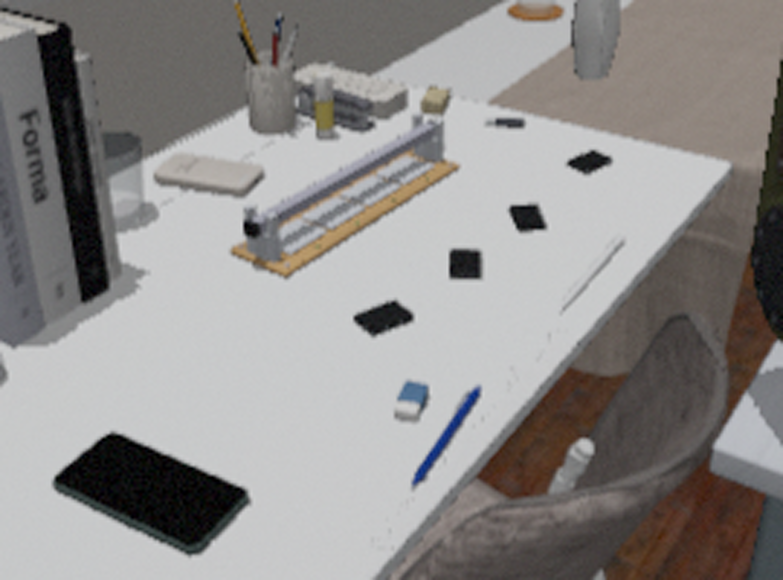

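Both views show four black drives in front of the dock. In the top picture they are at about (231,233), (279,238), (328,240) and (395,244). The bar lies in both brackets from (233,168) to (356,177), with its black ends showing. The blue and white eraser is near (198,268), and the desk left of the dock is clear.

```bash
cat >> h.py <<'E'
def rects(c,z,amin=120,amax=700,thr=75,box=(180,200,430,290)):
    """dark blobs -> world (centre, yaw of long axis vs world y, sizes) by rectangle fit at height z"""
    g=cv2.cvtColor(c["image"],cv2.COLOR_RGB2GRAY); u0,v0,u1,v1=box
    S=6; G=cv2.resize(g[v0:v1,u0:u1],None,fx=S,fy=S,interpolation=cv2.INTER_CUBIC)
    m=(G<thr).astype(np.uint8); out=[]
    for k in cv2.findContours(m,cv2.RETR_EXTERNAL,cv2.CHAIN_APPROX_NONE)[0]:
        a=cv2.contourArea(k)/S/S
        if not amin<a<amax: continue
        p=k[:,0].astype(float); p=(p+.5)/S-.5+[u0,v0]
        w=np.array([atz(c,q,z)[:2] for q in p])
        (cx,cy),(sx,sy),an=cv2.minAreaRect((w*1000).astype(np.float32))
        an=np.deg2rad(an)
        if sx>sy: an+=np.pi/2; sx,sy=sy,sx
        # now the long side (sy) lies along angle an+pi/2 ; yaw = an
        an=(an+np.pi/2)%np.pi-np.pi/2
        M=cv2.moments(k); ctr=np.array([M["m10"],M["m01"]])/M["m00"]; ctr=(ctr+.5)/S-.5+[u0,v0]
        out.append(dict(xy=np.array([cx,cy])/1000,yaw=an,s=(sx,sy),uv=ctr,mxy=atz(c,ctr,z)[:2],area=a))
    return sorted(out,key=lambda r:-r["mxy"][1])
E
python3 - <<'E'
from h import *
c=read_camera("top");s=read_camera("scene")
R=rects(c,.009)
for r in R: print(np.round(r["xy"],4),np.round(r["mxy"],4),round(r["yaw"],3),np.round(r["s"],1),round(r["area"]))
S=rects(s,.009,amin=60,amax=500,thr=60,box=(240,170,350,260))
for r in S:
    print("scene",np.round(r["mxy"],4),np.round(r["uv"],1),[np.round(tri(s,r["uv"],c,t["uv"])[0],4).tolist() for t in R if np.hypot(*(t["mxy"]-r["mxy"]))<.02])
# dock plate
im=c["image"].astype(int); m=((im[...,0]-im[...,2])>60).astype(np.uint8); m[:150]=0;m[205:]=0;m[:,:225]=0;m[:,370:]=0
p=np.argwhere(m)[:,::-1]; w=np.array([atz(c,q,.008)[:2] for q in p])*1000
(r)=cv2.minAreaRect(w.astype(np.float32)); print("plate",r,len(p))
pads=sorted([q["uv"] for q in place_of(c,"pad_1")],key=lambda u:-u[0])
print("pads top",[np.round(atz(c,u,.012),4).tolist() for u in pads])
ps=sorted([q["uv"] for q in place_of(s,"pad_1")],key=lambda u:-u[0])
print("pads scene",[np.round(atz(s,u,.012),4).tolist() for u in ps])
g=cv2.cvtColor(c["image"],cv2.COLOR_RGB2GRAY)
print(g[160:185,228:242]);print(g[168:186,346:362])
E
```

```text
[0.478  0.1587] [0.4781 0.1588] -0.376 [27.5 43.7] 154
[0.4617 0.0287] [0.4616 0.0286] 0.5 [27.5 43.8] 156
[ 0.4531 -0.0969] [ 0.453  -0.0968] 0.679 [28.2 44.4] 164
[ 0.4535 -0.2663] [ 0.4536 -0.2665] -0.285 [28.4 45. ] 171
scene [0.4737 0.1676] [261.8 239.2] [[0.4787, 0.1596, 0.0025]]
scene [0.4573 0.0387] [289.8 220.7] [[0.4623, 0.0287, 0.0021]]
scene [ 0.4486 -0.0861] [311.3 204.6] [[0.4536, -0.0975, 0.0021]]
plate ((637.050537109375, -11.964035034179688), (312.85986328125, 77.07948303222656), 85.79569244384766) 1002
pads top [[0.632, -0.0428, 0.012], [0.6371, 0.0216, 0.012], [0.6436, 0.0918, 0.012]]
pads scene [[0.6428, -0.1153, 0.012], [0.6368, -0.0378, 0.012], [0.6459, 0.004, 0.012], [0.6381, 0.0905, 0.012]]
[[179 179 180 179 180 181 179 179 169 159 160 160 163 163]
 [179 180 180 180 180 180 179 178 169 164 167 170 170 164]
 [179 180 181 181 179 179 179 176 167 161 166 170 169 155]
 [180 179 180 179 178 176 177 175 165 153 149 150 146 134]
 [181 182 178 177 170 166 165 170 162 144 130 122 115 109]
 [180 180 177 169 151 136 139 154 157 149 140 129 121 114]
 [180 180 176 160 126 
[... 1606 characters left out ...]
  81 117 154 173 179 180 179]
 [163 164 164 165 164 164 160 140  98  74 110 151 173 179 178 180]
 [159 163 161 162 162 163 157 137  99  75 109 152 173 179 179 178]
 [143 146 146 151 151 155 153 136 101  89 118 152 174 178 181 178]
 [118 119 123 127 138 150 153 142 130 121 136 162 175 180 181 181]
 [ 96  94  89 100 123 151 163 162 158 154 160 172 179 178 180 180]
 [ 90  85  74  86 116 148 164 166 167 169 172 177 179 176 180 181]
 [ 99  89  77  80 104 131 144 150 159 170 177 178 178 179 180 181]
 [119 101  84  75  83  98 110 121 142 163 175 179 180 179 180 180]
 [132 115  93  80  77  86  94 112 142 167 178 177 179 180 179 180]
 [142 126 100  81  82  86  97 123 152 170 179 180 180 181 180 181]]
```

```bash
python3 - <<'E'
from h import *
import workcell; print([n for n in dir(workcell) if not n.startswith("_")]); print(globals().get("grip_point_offset"))
c=read_camera("top");s=read_camera("scene")
L=(231.8,168.4);R=(356.2,176.0)
a,b=atz(c,L,.056),atz(c,R,.056);print(a,b,(a+b)/2,np.linalg.norm(a-b),"yaw",np.arctan2(-(a-b)[0],(a-b)[1]))
for r in rects(c,.009,thr=115): print(np.round(r["xy"],4),np.round(r["mxy"],4),round(r["yaw"],3),np.round(r["s"],1))
m=trace(s,"bar")
for q in m: print(q["bbox"],q["p"])
print("proj in scene of ends z=.056",proj(s,a),proj(s,b))
g=cv2.cvtColor(s["image"],cv2.COLOR_RGB2GRAY);print(g[198:216,208:226])
print("book corner",atz(c,(205,145),0))
E
```

```text
['MotionError', 'close_job', 'get_obs', 'grip_point_offset', 'place_of', 'read_camera', 'trace']
0.0187
[0.64830581 0.15577876 0.056     ] [ 0.62458993 -0.17203717  0.056     ] [ 0.63644787 -0.00812921  0.056     ] 0.32867267606742945 yaw -0.07221926725899708
[0.4781 0.1588] [0.478  0.1588] -0.376 [32.3 48.5]
[0.4618 0.0286] [0.4616 0.0286] 0.484 [32.5 48. ]
[ 0.4531 -0.0969] [ 0.453  -0.0968] 0.663 [32.7 48.8]
[ 0.4535 -0.2664] [ 0.4536 -0.2665] -0.283 [32.7 48.9]
[215.6, 175.8, 280.2, 212.4] 0.55
proj in scene of ends z=.056 [215.69316794 206.479169  ] [279.14526771 170.69511963]
[[201 198 182 171 171 171 180 200 201 201 202 201 201 200 201 201 201 201]
 [201 200 201 200 202 200 199 200 198 198 201 201 201 200 201 202 200 198]
 [201 201 201 200 200 200 198 195 193 195 187 201 202 201 200 199 191 184]
 [201 200 200 201 201 197 175 177 165 167 168 201 201 199 192 183 171 161]
 [200 201 201 200 201 193 139 137 111 120 169 201 193 191 173 160 161 151]
 [200 201 200 201 201 193 146 111 102 115 153 190 174 172 171 175 173 137]
 [201 201 202 200 201 194 155 110 102 126 145 170 159 150 162
[... 186 characters left out ...]
187  25  26  27  28  45  82  93  95 111 114 104 105]
 [200 201 202 200 198 188  23  15  28  23  21  59  92  98 117 114 104 110]
 [202 201 201 201 201 188  46  15  25  13  19  53  91  99 115 114 105 115]
 [200 201 201 202 201 190  95  11  11  18  20  51  93 122 129 110 106 122]
 [201 201 202 202 201 197 162  82  60  31  57  83 102 128 133 111 116 120]
 [200 199 201 201 202 198 182 121 102  84  90 106 105 107 110 111 116 106]
 [201 201 201 199 188 178 158 126 113 113 108 106 106 106 110 111 105 107]
 [200 199 184 181 158 143 136 122 115 110 108 108 106 106 112 111 109 106]
 [201 187 149 147 141 141 135 124 112 113 108 105 106 109 112 114 111 109]]
book corner [0.72760121 0.23675196 0.        ]
```

```bash
cat >> h.py <<'E'
def go(xyz,yaw=None):
    o=get_obs();p=np.array(o["tool_pos"]);y=o["ee_rot"][2]; 
    d=np.array(xyz)-p; x=np.array([np.cos(y),np.sin(y)]);t=np.array([np.sin(y),-np.cos(y)])
    w=0 if yaw is None else -((yaw-y+np.pi)%(2*np.pi)-np.pi)
    print("t",round(o["t"],2),"pos",np.round(p,4),"rot",np.round(o["ee_rot"],4),"gap",round(o["finger_gap"],4),"F",np.round(o["force"],1),"grip",round(o["grip_force"],1))
    print("shift cm (before turn)",np.round(100*np.array([d[:2]@x,d[:2]@t,-d[2]]),2),"turn",round(w,4))
E
```

Emit:
apply_moves(commands=[[[0, 0, 0, -0.138, 1], [0, 0, 0, -0.138, 1], [0, 0, 0, -0.138, 1], [0, 0, 0, -0.138, 1], [0, 0, 0, -0.138, 1], [0, 0, 0, -0.138, 1], [0, 0, 0, -0.138, 1], [0, 0, 0, -0.137, 1]]])

```text
t: 2.15
tool_pos: [0.2314, -0.5536, 0.2313]
ee_rot: [3.142, 0.0, -1.637]
force: [1.0, -0.5, 0.3]
finger_gap: 0.0853
grip_force: 0.0
```

Emit:
apply_moves(commands=[[[-3.5, -2.2, 0, 0, 1], [-3.5, -2.2, 0, 0, 1], [-3.5, -2.2, 0, 0, 1], [-3.5, -2.2, 0, 0, 1], [-3.5, -2.2, 0, 0, 1], [-3.5, -2.2, 0, 0, 1], [-3.5, -2.2, 0, 0, 1], [-3.5, -2.2, 0, 0, 1], [-3.5, -2.2, 0, 0, 1], [-3.5, -2.2, 0, 0, 1], [-3.5, -2.2, 0, 0, 1], [-3.5, -2.2, 0, 0, 1]]])

```text
t: 3.35
tool_pos: [0.5257, -0.1521, 0.2316]
ee_rot: [-3.141, 0.0, -1.643]
force: [1.7, -0.8, -0.1]
finger_gap: 0.0856
grip_force: 0.0
```

Emit:
apply_moves(commands=[[[-3.5, -2.2, 1, 0, 1], [-3.5, -2.2, 2, 0, 1], [-3.5, -2.2, 2, 0, 1], [-3.5, -2.2, 2, 0, 1], [0, 0, 1, 0, 1], [0, 0, 0, 0, 1], [0, 0, 0, 0, 1]]])

```text
t: 4.05
tool_pos: [0.6227, -0.0209, 0.152]
ee_rot: [-3.141, -0.0, -1.643]
force: [0.0, 0.1, 0.7]
finger_gap: 0.0857
grip_force: 0.0
```

```bash
python3 -c "
from h import *
go([.6365,-.009,.032],-1.643)"
```

```text
t 4.05 pos [ 0.6227 -0.0209  0.152 ] rot [-3.1410e+00 -4.0000e-04 -1.6431e+00] gap 0.0857 F [0.  0.1 0.7] grip 0.0
shift cm (before turn) [-1.29 -1.29 12.  ] turn -0.0001
```

Emit:
apply_moves(commands=[[[-1.3, -1.3, 2, 0, 1], [0, 0, 3, 0, 1], [0, 0, 3, 0, 1], [0, 0, 2, 0, 1], [0, 0, 1, 0, 1], [0, 0, 1, 0, 1], [0, 0, 0, 0, 1]]])

```text
t: 4.75
tool_pos: [0.6365, -0.0088, 0.0313]
ee_rot: [3.141, 0.0, -1.643]
force: [-0.5, -0.2, 0.8]
finger_gap: 0.0856
grip_force: 0.0
```

Emit:
apply_moves(commands=[[[0, 0, 0, 0, -1], [0, 0, 0, 0, -1], [0, 0, 0, 0, -1], [0, 0, 0, 0, -1], [0, 0, 0, 0, -1], [0, 0, 0, 0, -1], [0, 0, 0, 0, -1], [0, 0, 0, 0, -1], [0, 0, 0, 0, -1], [0, 0, 0, 0, -1]]])

```text
t: 5.75
tool_pos: [0.6369, -0.0083, 0.0318]
ee_rot: [-3.141, 0.0, -1.643]
force: [-1.5, 1.1, 4.9]
finger_gap: 0.0146
grip_force: 59.7
```

```bash
python3 -c "
from h import *
go([.6365,-.009,.10],-1.643)"
```

```text
t 5.75 pos [ 0.6369 -0.0083  0.0318] rot [-3.1410e+00  2.0000e-04 -1.6427e+00] gap 0.0146 F [-1.5  1.1  4.9] grip 59.7
shift cm (before turn) [ 0.08  0.03 -6.82] turn 0.0003
```

Emit:
apply_moves(commands=[[[0, 0, -0.3, 0, -1], [0, 0, -0.6, 0, -1], [0, 0, -1, 0, -1], [0, 0, -1, 0, -1], [0, 0, -1, 0, -1], [0, 0, -1, 0, -1], [0, 0, -1, 0, -1], [0, 0, -0.6, 0, -1], [0, 0, 0, 0, -1], [0, 0, 0, 0, -1], [0, 0, 0, 0, -1], [0, 0, 0, 0, -1]]])

```text
t: 6.95
tool_pos: [0.6363, -0.0084, 0.0956]
ee_rot: [3.14, -0.0, -1.643]
force: [-0.2, 0.1, -1.7]
finger_gap: 0.0148
grip_force: 59.1
```

```bash
python3 - <<'E'
from h import *
go([.53,.10,.097],0)
for n,bx in(("top",(170,100,440,300)),("scene",(130,130,400,330))):
    c=read_camera(n);u0,v0,u1,v1=bx
    cv2.imwrite(f"pics/{n}1.png",cv2.resize(c["image"][v0:v1,u0:u1,::-1],None,fx=2.9,fy=2.9,interpolation=cv2.INTER_CUBIC))
a=cv2.imread("pics/top1.png");b=cv2.imread("pics/scene1.png")
cv2.imwrite("pics/both1.png",cv2.resize(np.vstack([a[:,:],b]),None,fx=.51,fy=.51))
E
```

```text
t 6.95 pos [ 0.6363 -0.0084  0.0956] rot [ 3.1404e+00 -2.0000e-04 -1.6428e+00] gap 0.0148 F [-0.2  0.1 -1.7] grip 59.1
shift cm (before turn) [-10.04  11.38  -0.14] turn -1.6428
```

View pics/both1.png

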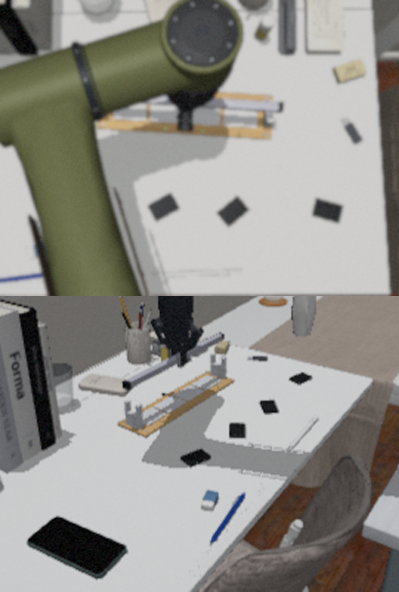

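The bar is held level above the dock with both ends clear of the brackets. Next I carry it to the left.

Emit:
apply_moves(commands=[[[0, 0, -0.5, 0, -1], [-0.7, 0.8, -1, 0, -1], [-1.3, 1.5, 0, 0, -1], [-1.6, 1.8, 0, 0, -1], [-1.6, 1.8, 0, 0, -1], [-1.6, 1.8, 0, 0, -1], [-1.6, 1.8, 0, 0, -1], [-1, 1.2, 0, 0, -1], [-0.6, 0.7, 0, 0, -1], [0, 0, 0, 0, -1]]])

```text
t: 8.05
tool_pos: [0.5298, 0.1004, 0.112]
ee_rot: [-3.141, 0.001, -1.641]
force: [0.6, -0.6, -1.6]
finger_gap: 0.015
grip_force: 59.1
```

Emit:
apply_moves(commands=[[[0, 0, 0, -0.05, -1], [0, 0, 0, -0.1, -1], [0, 0, 0, -0.13, -1], [0, 0, 0, -0.13, -1], [0, 0, 0, -0.13, -1], [0, 0, 0, -0.13, -1], [0, 0, 0, -0.13, -1], [0, 0, 0, -0.13, -1], [0, 0, 0, -0.13, -1], [0, 0, 0, -0.13, -1], [0, 0, 0, -0.13, -1], [0, 0, 0, -0.13, -1]]])

```text
t: 9.25
tool_pos: [0.5306, 0.0989, 0.1112]
ee_rot: [3.141, 0.0, -0.188]
force: [0.1, 0.2, -1.4]
finger_gap: 0.0147
grip_force: 59.0
```

Emit:
apply_moves(commands=[[[0, 0, 0, -0.1, -1], [0, 0, 0, -0.09, -1], [0, 0, 0, 0, -1], [0, -1, 0, 0, -1], [0, -2, 0, 0, -1], [0, -3, 0, 0, -1], [0, -3, 0, 0, -1], [0, -3, 0, 0, -1], [0, -3, 0, 0, -1], [0, -3, 0, 0, -1], [0, -3, 0, 0, -1], [0, -1.5, 0, 0, -1]]])

```text
t: 10.45
tool_pos: [0.5304, 0.3271, 0.1108]
ee_rot: [3.142, 0.0, -0.003]
force: [-0.4, -0.3, -1.5]
finger_gap: 0.0153
grip_force: 59.0
```

```bash
python3 - <<'E'
from h import *
go([.53,.335,-.007],0)
c=read_camera("scene")
cv2.imwrite("pics/scene2.png",c["image"][:,:,::-1])
E
```

```text
t 10.45 pos [0.5304 0.3271 0.1108] rot [ 3.1415e+00  4.0000e-04 -3.3000e-03] gap 0.0153 F [-0.4 -0.3 -1.5] grip 59.0
shift cm (before turn) [-0.04 -0.79 11.78] turn -0.0033
```

View pics/scene2.png

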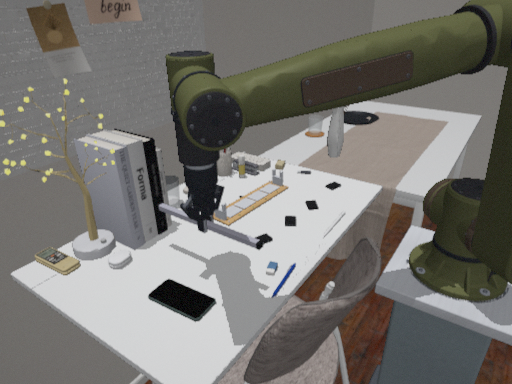

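The bar is level, along x, above the clear strip at pixel (160,210)–(262,240). It is held about 16 mm above the fingertips, so I'll lower until the tips are just off the desk and open; the bar then drops only a few mm.

Emit:
apply_moves(commands=[[[0, -0.8, 1.5, 0, -1], [0, 0, 2, 0, -1], [0, 0, 2, 0, -1], [0, 0, 2, 0, -1], [0, 0, 1.5, 0, -1], [0, 0, 0.9, 0, -1], [0, 0, 0.5, 0, -1], [0, 0, 0.3, 0, -1], [0, 0, 0.1, 0, -1], [0, 0, 0, 0, -1]]])

```text
t: 11.5
tool_pos: [0.531, 0.3329, 0.004]
ee_rot: [-3.141, -0.001, -0.003]
force: [-0.3, -0.4, -1.4]
finger_gap: 0.0148
grip_force: 59.0
```

```bash
python3 - <<'E'
from h import *
go([.53,.335,.002],0)
E
```

```text
t 11.5 pos [0.531  0.3329 0.004 ] rot [-3.1408e+00 -7.0000e-04 -2.8000e-03] gap 0.0148 F [-0.3 -0.4 -1.4] grip 59.0
shift cm (before turn) [-0.1  -0.21  0.2 ] turn -0.0028
```

Emit:
apply_moves(commands=[[[0, 0, 0.2, 0, -1], [0, 0, 0, 0, -0.7], [0, 0, 0, 0, -0.5], [0, 0, 0, 0, -0.3], [0, 0, 0, 0, 0], [0, 0, 0, 0, 0.3], [0, 0, 0, 0, 0.3], [0, 0, -0.5, 0, 0.3], [0, 0, -2, 0, 0.3], [0, 0, -4, 0, 0.3], [0, 0, -5, 0, 0.3], [0, 0, -4, 0, 0.3]]])

```text
t: 12.7
tool_pos: [0.5312, 0.3326, 0.1599]
ee_rot: [-3.14, -0.002, -0.003]
force: [0.7, 0.3, 0.8]
finger_gap: 0.0559
grip_force: 0.0
```

```bash
python3 - <<'E'
from h import *
go([.53,.335,.002],0)
c=read_camera("top"); s=read_camera("scene")
cv2.imwrite("pics/top3.png",cv2.resize(c["image"][100:300,130:430,::-1],None,fx=2.6,fy=2.6,interpolation=cv2.INTER_CUBIC))
for cc in(c,s):
    print([(np.round(r["uv"],1).tolist(),round(r["p"],2)) for r in place_of(cc,"bar")])
    for z,q in((.012,"pad_1"),(0,"dock")): print(q,[(np.round(atz(cc,r["uv"],z)[:2],4).tolist(),np.round(r["uv"],1).tolist(),round(r["p"],2)) for r in place_of(cc,q)])
E
```

```text
t 12.7 pos [0.5312 0.3326 0.1599] rot [-3.1405e+00 -2.2000e-03 -2.7000e-03] gap 0.0559 F [0.7 0.3 0.8] grip 0.0
shift cm (before turn) [-0.12 -0.24 15.79] turn -0.0027
[([166.3, 215.7], 0.66)]
pad_1 [([0.6302, -0.1147], [332.0, 177.1], 0.71), ([0.6399, 0.0202], [282.5, 174.1], 0.71), ([0.6261, -0.0482], [307.6, 178.8], 0.6), ([0.6476, 0.0968], [254.6, 171.6], 0.59)]
dock [([0.6373, -0.0118], [294.0, 175.7], 0.62)]
[([205.8, 262.5], 0.61)]
pad_1 [([0.6365, 0.0171], [246.2, 201.7], 0.89), ([0.6409, 0.0931], [231.1, 211.0], 0.71), ([0.6482, -0.0482], [254.5, 193.2], 0.64)]
dock [([0.6263, 0.0044], [251.0, 204.1], 0.81)]
```

View pics/top3.png

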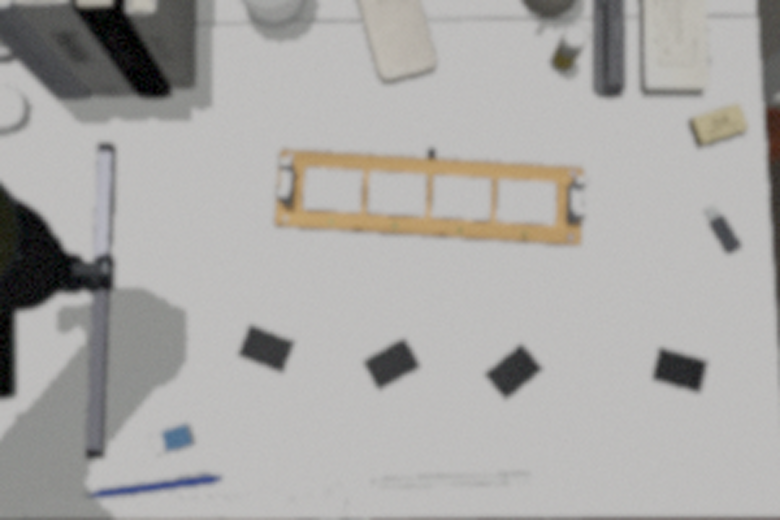

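The bar lies on the desk along x, from crop (107,148) to (95,452), let go. All four pads and all four drives are now fully visible. Next I measure the pads precisely.

```bash
cat >> h.py <<'E'
def pads(c):
    u0,v0,u1,v1=225,140,370,205; S=6
    im=cv2.resize(c["image"][v0:v1,u0:u1],None,fx=S,fy=S,interpolation=cv2.INTER_CUBIC).astype(int)
    m=((im[...,0]-im[...,2])>45).astype(np.uint8); out=[]
    ks,h=cv2.findContours(m,cv2.RETR_CCOMP,cv2.CHAIN_APPROX_NONE)
    P=max((k for k,hh in zip(ks,h[0]) if hh[3]<0),key=cv2.contourArea)
    f=lambda k,z:(np.array([atz(c,q,z)[:2] for q in (k[:,0]+.5)/S-.5+[u0,v0]])*1000).astype(np.float32)
    print("plate",cv2.minAreaRect(f(P,.008)))
    for k,hh in zip(ks,h[0]):
        if hh[3]>=0 and 150<cv2.contourArea(k)/S/S<700:
            w=f(k,.012); r=cv2.minAreaRect(w); out.append((r,cv2.contourArea(k)/36)); 
    return sorted(out,key=lambda r:r[0][0][1])
E
python3 - <<'E'
from h import *
c=read_camera("top")
P=pads(c)
for r in P: print(np.round(r[0][0],1),np.round(r[0][1],1),round(r[0][2],2),r[1])
if len(P)==4:
    C=np.array([r[0][0] for r in P]); k=(np.arange(4)-1.5)*68
    d=(C*k[:,None]).sum(0)/(k@k); print("centre",C.mean(0),"dir",d,"yaw",np.arctan2(-d[0],d[1]))
for r in rects(c,.009,thr=115): print(np.round(r["xy"],4),np.round(r["mxy"],4),round(r["yaw"],3),np.round(r["s"],1))
s=read_camera("scene")
g=cv2.resize(s["image"][160:240,200:300,::-1],None,fx=6,fy=6,interpolation=cv2.INTER_CUBIC)
# overlay predicted pad outlines in scene
if len(P)==4:
    y=np.arctan2(-d[0],d[1]);cx=C.mean(0)/1000;Rm=np.array([[np.cos(y),-np.sin(y)],[np.sin(y),np.cos(y)]])
    for kk in k/1000:
        q=np.array([proj(s,[*(cx+Rm@[a,b+kk]),.012]) for a,b in((-.023,-.031),(.023,-.031),(.023,.031),(-.023,.031))])
        cv2.polylines(g,[np.int32((q-[200,160]+.5)*6)],True,(0,0,255),1)
cv2.imwrite("pics/ov.png",g)
E
```

```text
plate ((637.4403686523438, -12.919891357421875), (319.655029296875, 82.10064697265625), 85.87673950195312)
[0.4782 0.1589] [0.478  0.1588] -0.381 [31.4 47.6]
[0.4619 0.0286] [0.4616 0.0285] 0.49 [31.7 47.2]
[ 0.453  -0.0969] [ 0.453  -0.0969] 0.665 [31.9 47.9]
[ 0.4535 -0.2664] [ 0.4536 -0.2665] -0.284 [31.9 48.2]
```

View pics/ov.png

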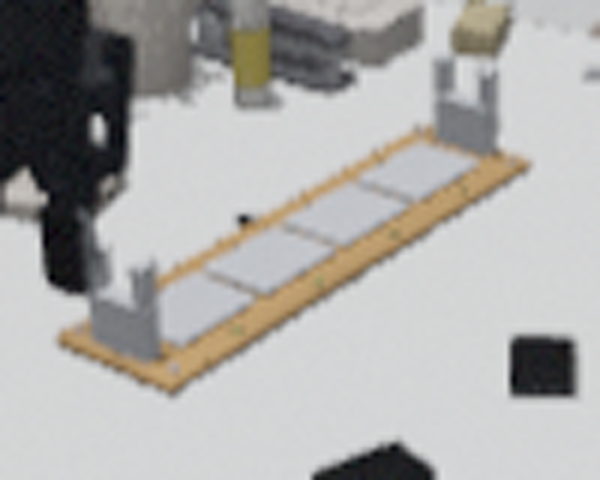

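The picture shows the four pads between the brackets, but the thin wooden gaps blurred the segmentation. I'll lower the colour threshold.

```bash
python3 - <<'E'
from h import *
import h,re
src=open("h.py").read().replace("def pads(c):","def pads(c,T=45):").replace(">45).astype",">T).astype"); open("h.py","w").write(src)
exec(src)
c=read_camera("top");s=read_camera("scene")
for T in(20,26,32):
    P=pads(c,T)
    for r in P: print(np.round(r[0][0],1),np.round(r[0][1],1),round(r[0][2],2),round(r[1]))
    if len(P)==4:
        C=np.array([r[0][0] for r in P]); k=(np.arange(4)-1.5)*68
        d=(C*k[:,None]).sum(0)/(k@k); print(T,"centre",C.mean(0),"yaw",np.arctan2(-d[0],d[1]),np.linalg.norm(d))
E
```

```text
plate ((637.33984375, -12.685882568359375), (323.9209289550781, 86.15267181396484), 85.86148071289062)
[ 629.9 -114.6] [61.5 45.4] 85.97 355
[634.7 -47. ] [61.7 45.7] 85.88 354
[639.7  20.9] [61.7 46. ] 86.19 352
[644.5  88.7] [61.9 46.3] 85.67 351
20 centre [637.21891785 -13.00450611] yaw -0.07171636272561363 0.9993675799057224
plate ((637.3768310546875, -12.704574584960938), (322.9574279785156, 85.07960510253906), 85.86087799072266)
[ 629.9 -114.7] [62.9 46.5] 85.86 373
[634.7 -46.9] [63.  47.1] 85.65 372
[639.7  20.8] [63.  47.1] 85.92 369
[644.9  88.7] [63.2 47.4] 86.49 368
26 centre [637.28948975 -13.03406048] yaw -0.073847940355042 0.999383022086461
plate ((637.501953125, -12.817428588867188), (321.87457275390625, 83.87490844726562), 85.84182739257812)
[ 629.9 -114.5] [64.3 47.8] 85.88 389
[634.7 -47. ] [64.3 48.1] 85.5 388
[639.6  20.7] [64.3 48.5] 85.96 386
[644.7  88.6] [64.3 48.4] 85.89 384
32 centre [637.22706604 -13.05096436] yaw -0.07246144445308589 0.998353132588849
```

Dock centre is (0.6372, −0.0130), yaw −0.0725. The pad spacing comes out at 68 mm and sizes match. Now the drives; first drive 1, which goes to pad 4.

Emit:
apply_moves(commands=[[[0, 0, 0, 0.14, 0.4], [0, 0, 0, 0.14, 0.4], [0, 0, 0, 0.14, 0.4], [0, 0, 0, 0.14, 0.4], [0, 0, 0, 0.14, 0.4], [0, 0, 0, 0.14, 0.4], [0, 0, 0, 0.14, 0.4], [0, 0, 0, 0.14, 0.4], [0, 0, 0, 0.14, 0.4], [0, 0, 0, 0.14, 0.4], [0, 0, 0, 0.14, 0.4], [0, 0, 0, 0.14, 0.4]]])

```text
t: 14.5
tool_pos: [0.5307, 0.3326, 0.156]
ee_rot: [3.141, -0.0, -1.689]
force: [0.0, -0.5, 0.2]
finger_gap: 0.0596
grip_force: 0.0
```

Emit:
apply_moves(commands=[[[0, 0, 0, 0.14, 0.4], [0, 0, 0, 0.13, 0.4], [4, -0.3, 0, 0, 0.4], [4, -0.3, 0, 0, 0.4], [4, -0.3, 0, 0, 0.4], [4, -0.3, 2, 0, 0.4], [2.1, -0.3, 3, 0, 0.4], [0, 0, 3, 0, 0.4], [0, 0, 2, 0, 0.4], [0, 0, 0, 0, 0.4], [0, 0, 0, 0, 0.4]]])

```text
t: 15.6
tool_pos: [0.4775, 0.159, 0.057]
ee_rot: [-3.141, -0.0, -1.953]
force: [0.3, -0.3, 0.9]
finger_gap: 0.0599
grip_force: 0.0
```

```bash
python3 -c "
from h import *
go([.478,.1588,.001],-1.949)"
```

```text
t 15.6 pos [0.4775 0.159  0.057 ] rot [-3.1410e+00 -3.0000e-04 -1.9526e+00] gap 0.0599 F [ 0.3 -0.3  0.9] grip 0.0
shift cm (before turn) [ 0.   -0.06  5.6 ] turn -0.0036
```

Emit:
apply_moves(commands=[[[0, 0, 2.5, 0, 0.4], [0, 0, 1.8, 0, 0.4], [0, 0, 0.8, 0, 0.4], [0, 0, 0.4, 0, 0.4], [0, 0, 0, 0, 0.4], [0, 0, 0, 0, -1], [0, 0, 0, 0, -1], [0, 0, 0, 0, -1], [0, 0, 0, 0, -1], [0, 0, 0, 0, -1], [0, 0, 0, 0, -1]]])

```text
t: 16.7
tool_pos: [0.478, 0.1596, 0.0028]
ee_rot: [-3.14, 0.002, -1.952]
force: [-1.9, -0.1, 5.7]
finger_gap: 0.0318
grip_force: 60.1
```

```bash
python3 -c "
from h import *
go([.478,.1588,.001],-1.949)"
```

```text
t 16.7 pos [0.478  0.1596 0.0028] rot [-3.1400e+00  1.7000e-03 -1.9524e+00] gap 0.0318 F [-1.9 -0.1  5.7] grip 60.1
shift cm (before turn) [ 0.07 -0.03  0.18] turn -0.0034
```

Emit:
apply_moves(commands=[[[0, 0, -1, 0, -1], [0, 0, -2.5, 0, -1], [0, 0, -2.5, -0.1, -1], [0, 0, 0, -0.1, -1], [0, 0, 0, -0.109, -1], [1, -3, 0, 0, -1], [1.2, -3.6, 0, 0, -1], [1.2, -3.5, 0, 0, -1], [1.2, -3.5, 0, 0, -1], [1.2, -3.5, 0, 0, -1], [0, 0, 0, 0, -1], [0, 0, 0, 0, -1]]])

```text
t: 17.9
tool_pos: [0.6434, 0.0881, 0.0604]
ee_rot: [3.14, -0.001, -1.645]
force: [0.5, 0.9, -0.4]
finger_gap: 0.0318
grip_force: 59.7
```

```bash
python3 -c "
from h import *
go([.6445,.0887,.0155],-1.6435)"
```

```text
t 17.9 pos [0.6434 0.0881 0.0604] rot [ 3.1397e+00 -6.0000e-04 -1.6452e+00] gap 0.0318 F [ 0.5  0.9 -0.4] grip 59.7
shift cm (before turn) [-0.06 -0.1   4.49] turn -0.0017
```

Emit:
apply_moves(commands=[[[0, -0.1, 1.5, 0, -1], [0, 0, 1.5, 0, -1], [0, 0, 0.8, 0, -1], [0, 0, 0.4, 0, -1], [0, 0, 0.3, 0, -1], [0, 0, 0, 0, -1], [0, 0, 0, 0, -0.2], [0, 0, 0, 0, 0.1], [0, 0, 0, 0, 0.3], [0, 0, 0, 0, 0.4], [0, 0, 0, 0, 0.4], [0, 0, -1.5, 0, 0.4]]])

```text
t: 19.1
tool_pos: [0.643, 0.0883, 0.0293]
ee_rot: [3.137, -0.001, -1.644]
force: [-0.2, 0.2, 0.3]
finger_gap: 0.0599
grip_force: 0.0
```

Emit:
apply_moves(commands=[[[0, 0, -4, 0, 0.4], [0, 3, -4, 0, 0.4], [0, 4.5, 0, 0, 0.4], [0, 4.5, 0, 0, 0.4], [0, 4.5, 0, 0, 0.4], [0, 0, 0, 0, 0.4]]])

```text
t: 19.7
tool_pos: [0.4766, 0.1006, 0.113]
ee_rot: [-3.14, 0.003, -1.642]
force: [-0.5, 1.4, 1.0]
finger_gap: 0.0598
grip_force: 0.0
```

```bash
cat >> h.py <<'E'
C0=np.array([.6372,-.013]);Y0=-.0725
PAD=[C0+(k-1.5)*.068*np.array([-np.sin(Y0),np.cos(Y0)]) for k in range(4)]
def look(c):
    for r in rects(c,.009,thr=115): print("desk",np.round(r["mxy"],4),"yaw",round(r["yaw"],3),np.round(r["s"],1))
    for r in rects(c,.021,thr=115,box=(225,145,370,203)):
        k=int(np.argmin([np.hypot(*(r["mxy"]-p)) for p in PAD])); d=r["mxy"]-PAD[k]; e=r["xy"]-PAD[k]
        f=lambda d:np.round(1000*np.array([d@[np.cos(Y0),np.sin(Y0)],d@[-np.sin(Y0),np.cos(Y0)]]),1)
        print("pad",k+1,"offset mm",f(d),f(e),"yaw err",round(r["yaw"]-Y0,3),np.round(r["s"],1))
E
python3 -c "
from h import *
go([.4617,.0286,.003],.489-np.pi/2)
c=read_camera('top');look(c)
cv2.imwrite('pics/top4.png',cv2.resize(c['image'][100:300,130:430,::-1],None,fx=2.6,fy=2.6,interpolation=cv2.INTER_CUBIC))"
```

```text
t 19.7 pos [0.4766 0.1006 0.113 ] rot [-3.1396e+00  2.6000e-03 -1.6418e+00] gap 0.0598 F [-0.5  1.4  1. ] grip 0.0
shift cm (before turn) [ 7.29  0.98 11.  ] turn -0.56
desk [0.4607 0.0303] yaw 0.491 [35.5 49.3]
desk [ 0.453  -0.0968] yaw 0.674 [31.5 47.8]
desk [ 0.4536 -0.2665] yaw -0.273 [31.4 48. ]
pad 4 offset mm [-70.9  35.6] [-67.6  30.3] yaw err 0.065 [ 36.  108.6]
pad 4 offset mm [-1.   0.1] [-1.1 -0.1] yaw err 0.003 [32.6 47.2]
```

View pics/top4.png

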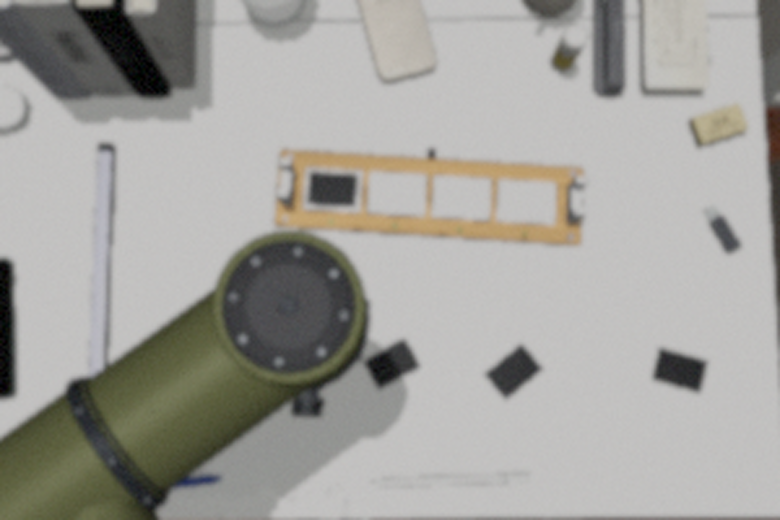

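Drive 1 sits on pad 4 at crop (333,188), about 1 mm off centre. The other three are untouched. Next is drive 2, for pad 3.

Emit:
apply_moves(commands=[[[3.6, 0.5, 0, -0.14, 0.4], [3.4, -0.4, 0, -0.14, 0.4], [0, 0, 2, -0.14, 0.4], [0, 0, 2, -0.14, 0.4], [0, 0, 2, 0, 0.4], [0, 0, 0, 0, 0.4], [0, 0, 0, 0, 0.4]]])

```text
t: 20.45
tool_pos: [0.4794, 0.0314, 0.0523]
ee_rot: [-3.142, -0.001, -1.084]
force: [0.2, 0.1, 0.9]
finger_gap: 0.0598
grip_force: 0.0
```

```bash
python3 -c "
from h import *
go([.4617,.0286,.002],.489-np.pi/2)"
```

```text
t 20.45 pos [0.4794 0.0314 0.0523] rot [-3.1415e+00 -7.0000e-04 -1.0843e+00] gap 0.0598 F [0.2 0.1 0.9] grip 0.0
shift cm (before turn) [-0.58  1.69  5.03] turn -0.0025
```

Emit:
apply_moves(commands=[[[-0.6, 1.7, 0, 0, 0.4], [0, 0, 2, 0, 0.4], [0, 0, 1.8, 0, 0.4], [0, 0, 0.8, 0, 0.4], [0, 0, 0.4, 0, 0.4], [0, 0, 0, 0, 0.4], [0, 0, 0, 0, -1], [0, 0, 0, 0, -1], [0, 0, 0, 0, -1], [0, 0, 0, 0, -1], [0, 0, 0, 0, -1], [0, 0, 0, 0, -1]]])

```text
t: 21.65
tool_pos: [0.4617, 0.0291, 0.0026]
ee_rot: [-3.139, -0.001, -1.084]
force: [-0.7, 0.6, 5.8]
finger_gap: 0.0319
grip_force: 60.1
```

```bash
python3 -c "
from h import *
go([.4617,.0286,.002],.489-np.pi/2)
print(PAD)"
```

```text
t 21.65 pos [0.4617 0.0291 0.0026] rot [-3.1395e+00 -7.0000e-04 -1.0835e+00] gap 0.0319 F [-0.7  0.6  5.8] grip 60.1
shift cm (before turn) [0.04 0.02 0.06] turn -0.0017
[array([ 0.62981148, -0.11473205]), array([ 0.63473716, -0.04691068]), array([0.63966284, 0.02091068]), array([0.64458852, 0.08873205])]
```

Emit:
apply_moves(commands=[[[0, 0, -1, 0, -1], [0, 0, -2.5, 0.1, -1], [0, 0, -2.5, 0.14, -1], [0, 0, 0, 0.14, -1], [0, 0, 0, 0.14, -1], [0, 0, 0, 0.04, -1], [-0.1, -3.6, 0, 0, -1], [-0.1, -3.6, 0, 0, -1], [-0.1, -3.6, 0, 0, -1], [-0.1, -3.6, 0, 0, -1], [-0.1, -3.4, 0, 0, -1], [0, 0, 0, 0, -1]]])

```text
t: 22.85
tool_pos: [0.6404, 0.0202, 0.0589]
ee_rot: [3.138, -0.002, -1.645]
force: [-0.1, -0.4, -0.7]
finger_gap: 0.0312
grip_force: 59.7
```

```bash
python3 -c "
from h import *
go([.6402,.0209,.0155],-1.6435)"
```

```text
t 22.85 pos [0.6404 0.0202 0.0589] rot [ 3.1383e+00 -1.5000e-03 -1.6450e+00] gap 0.0312 F [-0.1 -0.4 -0.7] grip 59.7
shift cm (before turn) [-0.06  0.03  4.34] turn -0.0015
```

Emit:
apply_moves(commands=[[[0, 0, 1.5, 0, -1], [0, 0, 1.5, 0, -1], [0, 0, 0.8, 0, -1], [0, 0, 0.4, 0, -1], [0, 0, 0.1, 0, -1], [0, 0, 0, 0, -1], [0, 0, 0, 0, -0.2], [0, 0, 0, 0, 0.1], [0, 0, 0, 0, 0.3], [0, 0, 0, 0, 0.4], [0, 0, 0, 0, 0.4], [0, 0, -1.5, 0, 0.4]]])

```text
t: 24.05
tool_pos: [0.6371, 0.0206, 0.0313]
ee_rot: [3.137, -0.001, -1.644]
force: [-0.3, 0.1, 0.3]
finger_gap: 0.0598
grip_force: 0.0
```

Emit:
apply_moves(commands=[[[0, 0, -3, 0, 0.4], [1, 1.8, -2, 0, 0.4], [2.5, 3.2, 0, 0, 0.4], [2.5, 3.2, 0, -0.14, 0.4], [2.5, 3.2, 0, -0.14, 0.4], [2.5, 3.2, 0, -0.14, 0.4], [2, 3.2, 0, -0.14, 0.4], [0, 0, 0, -0.14, 0.4], [0, 0, 0, -0.03, 0.4], [0, 0, 0, 0, 0.4]]])

```text
t: 25.05
tool_pos: [0.473, -0.1211, 0.0847]
ee_rot: [-3.14, -0.001, -0.914]
force: [0.2, 0.3, 0.3]
finger_gap: 0.0599
grip_force: 0.0
```

```bash
python3 -c "
from h import *
go([.453,-.0969,.002],.665-np.pi/2)
c=read_camera('top');look(c)"
```

```text
t 25.05 pos [ 0.473  -0.1211  0.0847] rot [-3.1401e+00 -1.1000e-03 -9.1420e-01] gap 0.0599 F [0.2 0.3 0.3] grip 0.0
shift cm (before turn) [-3.14  0.11  8.27] turn -0.0084
pad 4 offset mm [-1.   0.1] [-1.2 -0.1] yaw err 0.006 [32.  47.3]
pad 3 offset mm [-1.7 -0.6] [-2.  -0.7] yaw err -0.02 [32.  47.5]
```

Emit:
apply_moves(commands=[[[-3.1, 0.1, 3, 0, 0.4], [0, 0, 2, 0, 0.4], [0, 0, 1.8, 0, 0.4], [0, 0, 1, 0, 0.4], [0, 0, 0.4, 0, 0.4], [0, 0, 0, 0, 0.4], [0, 0, 0, 0, -1], [0, 0, 0, 0, -1], [0, 0, 0, 0, -1], [0, 0, 0, 0, -1], [0, 0, 0, 0, -1], [0, 0, 0, 0, -1]]])

```text
t: 26.3
tool_pos: [0.4539, -0.0969, 0.0026]
ee_rot: [-3.14, -0.001, -0.914]
force: [-0.2, 1.4, 6.9]
finger_gap: 0.032
grip_force: 60.1
```

```bash
python3 -c "
from h import *
go([.453,-.0969,.002],.665-np.pi/2)"
```

```text
t 26.3 pos [ 0.4539 -0.0969  0.0026] rot [-3.140e+00 -1.400e-03 -9.136e-01] gap 0.032 F [-0.2  1.4  6.9] grip 60.1
shift cm (before turn) [-0.06  0.07  0.06] turn -0.0078
```

Emit:
apply_moves(commands=[[[0, 0, -1, 0, -1], [0, 0, -2.5, 0.1, -1], [0, 0, -2.5, 0.14, -1], [0, 0, 0, 0.14, -1], [0, 0, 0, 0.14, -1], [0, 0, 0, 0.14, -1], [0, 0, 0, 0.07, -1], [-1.2, -3.6, 0, 0, -1], [-1.3, -3.6, 0, 0, -1], [-1.3, -3.6, 0, 0, -1], [-1.3, -3.6, 0, 0, -1], [-1.2, -3.4, 0, 0, -1]]])

```text
t: 27.5
tool_pos: [0.6365, -0.0465, 0.0612]
ee_rot: [3.141, 0.0, -1.644]
force: [0.3, -0.2, 0.9]
finger_gap: 0.0317
grip_force: 59.7
```

Emit:
apply_moves(commands=[[[0, 0, 0, 0, -1], [0, 0, 0, 0, -1]]])

```text
t: 27.7
tool_pos: [0.635, -0.0469, 0.0602]
ee_rot: [3.139, -0.0, -1.644]
force: [-0.5, -0.6, -0.2]
finger_gap: 0.0317
grip_force: 59.7
```

```bash
python3 -c "
from h import *
go([.6355,-.0469,.0155],-1.6435)"
```

```text
t 27.7 pos [ 0.635  -0.0469  0.0602] rot [ 3.1392e+00 -4.0000e-04 -1.6438e+00] gap 0.0317 F [-0.5 -0.6 -0.2] grip 59.7
shift cm (before turn) [-0.   -0.05  4.47] turn -0.0003
```

Emit:
apply_moves(commands=[[[0, -0.1, 1.5, 0, -1], [0, 0, 1.5, 0, -1], [0, 0, 0.8, 0, -1], [0, 0, 0.4, 0, -1], [0, 0, 0.2, 0, -1], [0, 0, 0, 0, -1], [0, 0, 0, 0, -0.2], [0, 0, 0, 0, 0.1], [0, 0, 0, 0, 0.3], [0, 0, 0, 0, 0.4], [0, 0, 0, 0, 0.4], [0, 0, -1.5, 0, 0.4]]])

```text
t: 28.9
tool_pos: [0.6346, -0.0472, 0.0302]
ee_rot: [3.137, -0.0, -1.644]
force: [0.1, 0.2, -0.3]
finger_gap: 0.0601
grip_force: 0.0
```

Emit:
apply_moves(commands=[[[0, 0, -3, 0, 0.4], [1.2, 1.5, -2, 0, 0.4], [3.6, 2.5, 0, 0, 0.4], [3.6, 2.5, 0, 0, 0.4], [3.6, 2.5, 0, 0, 0.4], [3.6, 2.5, 0, 0, 0.4], [3.6, 2.5, 0, 0, 0.4], [3.6, 2.5, 0, 0, 0.4], [0, 0, 0, 0.1, 0.4], [0, 0, 0, 0.11, 0.4], [0, 0, 0, 0, 0.4]]])

```text
t: 30.0
tool_pos: [0.4551, -0.263, 0.0837]
ee_rot: [-3.14, -0.0, -1.855]
force: [-0.1, -0.4, -0.0]
finger_gap: 0.0598
grip_force: 0.0
```

```bash
python3 -c "
from h import *
go([.4536,-.2665,.002],-.284-np.pi/2)
c=read_camera('top');look(c)"
```

```text
t 30.0 pos [ 0.4551 -0.263   0.0837] rot [-3.1399 -0.     -1.8554] gap 0.0598 F [-0.1 -0.4 -0. ] grip 0.0
shift cm (before turn) [0.38 0.04 8.17] turn -0.0007
pad 4 offset mm [-1.   0.2] [-1.1 -0.1] yaw err -0.002 [32.3 47.4]
pad 3 offset mm [-1.7 -0.7] [-2.  -0.8] yaw err -0.006 [32.4 47.6]
pad 2 offset mm [0.9 0.4] [1.  0.4] yaw err -0.0 [31.9 48.1]
```

Emit:
apply_moves(commands=[[[0.4, 0, 3, 0, 0.4], [0, 0, 2, 0, 0.4], [0, 0, 1.8, 0, 0.4], [0, 0, 1, 0, 0.4], [0, 0, 0.3, 0, 0.4], [0, 0, 0, 0, 0.4], [0, 0, 0, 0, -1], [0, 0, 0, 0, -1], [0, 0, 0, 0, -1], [0, 0, 0, 0, -1], [0, 0, 0, 0, -1], [0, 0, 0, 0, -1]]])

```text
t: 31.25
tool_pos: [0.4548, -0.2666, 0.0028]
ee_rot: [-3.139, -0.0, -1.853]
force: [-1.0, 1.6, 5.9]
finger_gap: 0.0318
grip_force: 60.1
```

```bash
python3 -c "
from h import *
go([.4536,-.2665,.002],-.284-np.pi/2)"
```

```text
t 31.25 pos [ 0.4548 -0.2666  0.0028] rot [-3.1393e+00 -3.0000e-04 -1.8533e+00] gap 0.0318 F [-1.   1.6  5.9] grip 60.1
shift cm (before turn) [0.02 0.12 0.08] turn 0.0015
```

Emit:
apply_moves(commands=[[[0, 0, -1, 0, -1], [0, 0, -2.5, -0.1, -1], [0, 0, -2.5, -0.11, -1], [-2, -2, 0, 0, -1], [-2.5, -2.5, 0, 0, -1], [-2.5, -2.5, 0, 0, -1], [-2.5, -2.5, 0, 0, -1], [-2.5, -2.5, 0, 0, -1], [-2.5, -2.5, 0, 0, -1], [-1.9, -1.9, 0, 0, -1], [0, 0, 0, 0, -1], [0, 0, 0, 0, -1]]])

```text
t: 32.45
tool_pos: [0.6287, -0.1151, 0.0601]
ee_rot: [3.139, -0.001, -1.644]
force: [0.3, -0.2, 1.4]
finger_gap: 0.0315
grip_force: 103.5
```

```bash
python3 -c "
from h import *
go([.6302,-.1147,.0155],-1.6435)"
```

```text
t 32.45 pos [ 0.6287 -0.1151  0.0601] rot [ 3.1390e+00 -6.0000e-04 -1.6441e+00] gap 0.0315 F [ 0.3 -0.2  1.4] grip 103.5
shift cm (before turn) [-0.05 -0.15  4.46] turn -0.0006
```

The grip reading of 103 N may mean the slackening event just happened, so I'll check before lowering.

Emit:
apply_moves(commands=[[[0, 0, 0, 0, -1], [0, 0, 0, 0, -1], [0, 0, 0, 0, -1]]])

```text
t: 32.75
tool_pos: [0.6298, -0.1145, 0.0621]
ee_rot: [-3.14, 0.001, -1.644]
force: [0.6, 0.4, -0.2]
finger_gap: 0.0312
grip_force: 103.6
```

```bash
python3 -c "
from h import *
go([.6302,-.1147,.0155],-1.6435)
s=read_camera('scene');look(read_camera('top'))
cv2.imwrite('pics/s5.png',cv2.resize(s['image'][130:250,200:340,::-1],None,fx=5,fy=5,interpolation=cv2.INTER_CUBIC))"
```

```text
t 32.75 pos [ 0.6298 -0.1145  0.0621] rot [-3.1401e+00  6.0000e-04 -1.6436e+00] gap 0.0312 F [ 0.6  0.4 -0.2] grip 103.6
shift cm (before turn) [ 0.02 -0.04  4.66] turn -0.0001
pad 4 offset mm [68.  55.3] [66.1 38.2] yaw err 0.06 [ 17.5 114.7]
```

View pics/s5.png

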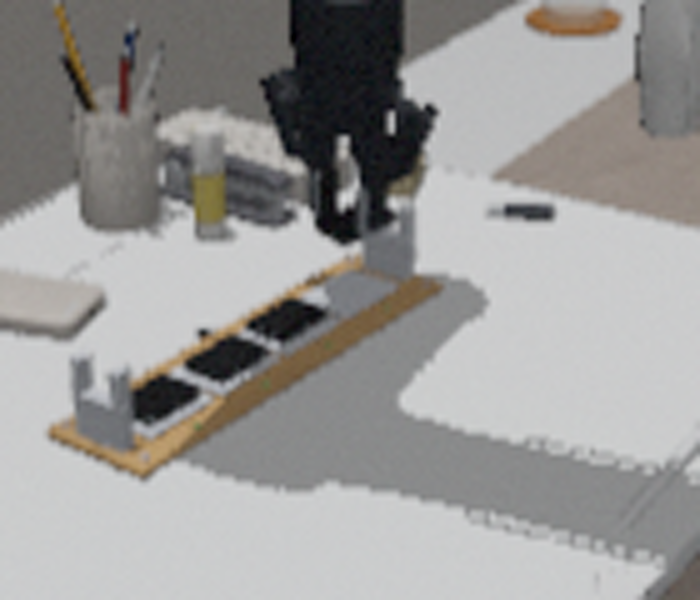

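The drive is still in the fingers at about (345,220), possibly slipped towards the tips. Pads 2–4 look fine. I'll lower slowly and watch the force.

Emit:
apply_moves(commands=[[[0, 0, 1.5, 0, -1], [0, 0, 1, 0, -1], [0, 0, 0.5, 0, -1], [0, 0, 0.2, 0, -1], [0, 0, 0.2, 0, -1], [0, 0, 0, 0, -1]]])

```text
t: 33.45
tool_pos: [0.6294, -0.1147, 0.0272]
ee_rot: [3.142, 0.0, -1.644]
force: [0.2, 0.0, -0.3]
finger_gap: 0.0314
grip_force: 103.5
```

Emit:
apply_moves(commands=[[[0, 0, 0.2, 0, -1], [0, 0, 0.2, 0, -1], [0, 0, 0, 0, -1]]])

```text
t: 33.75
tool_pos: [0.6292, -0.1147, 0.023]
ee_rot: [3.141, 0.0, -1.644]
force: [0.0, 0.5, -0.2]
finger_gap: 0.0315
grip_force: 103.5
```

Emit:
apply_moves(commands=[[[0, 0, 0.2, 0, -1], [0, 0, 0.2, 0, -1], [0, 0, 0, 0, -1]]])

```text
t: 34.05
tool_pos: [0.6291, -0.1146, 0.0188]
ee_rot: [3.141, 0.0, -1.644]
force: [-1.1, 0.2, 1.2]
finger_gap: 0.0313
grip_force: 103.5
```

Emit:
apply_moves(commands=[[[0, 0, 0.15, 0, -1], [0, 0, 0, 0, -1], [0, 0, 0, 0, -1]]])

```text
t: 34.35
tool_pos: [0.6294, -0.1147, 0.0178]
ee_rot: [3.141, 0.0, -1.644]
force: [-0.5, 0.0, -0.4]
finger_gap: 0.031
grip_force: 103.3
```

```bash
python3 -c "
from h import *
go([.6302,-.1147,.0155],-1.6435)"
```

```text
t 34.35 pos [ 0.6294 -0.1147  0.0178] rot [ 3.1415e+00  1.0000e-04 -1.6438e+00] gap 0.031 F [-0.5  0.  -0.4] grip 103.3
shift cm (before turn) [-0.01 -0.08  0.23] turn -0.0003
```

Emit:
apply_moves(commands=[[[0, -0.1, 0.1, 0, -1], [0, 0, 0.1, 0, -1], [0, 0, 0, 0, -1], [0, 0, 0, 0, -0.2], [0, 0, 0, 0, 0.1], [0, 0, 0, 0, 0.3], [0, 0, 0, 0, 0.4], [0, 0, 0, 0, 0.4], [0, 0, -1.5, 0, 0.4]]])

```text
t: 35.25
tool_pos: [0.6288, -0.1146, 0.0286]
ee_rot: [3.137, 0.0, -1.644]
force: [-0.3, -0.4, -0.0]
finger_gap: 0.06
grip_force: 0.0
```

Emit:
apply_moves(commands=[[[0, 0, -3, 0, 0.4], [0, 1.5, -3, 0, 0.4], [0, 4, -3, 0, 0.4], [0, 4, 0, 0, 0.4], [0, 4, 0, 0, 0.4], [0, 4, 0, 0, 0.4], [0, 0, 0, 0, 0.4]]])

```text
t: 35.95
tool_pos: [0.4532, -0.102, 0.1229]
ee_rot: [-3.138, 0.001, -1.643]
force: [-0.2, 0.7, 0.7]
finger_gap: 0.0596
grip_force: 0.0
```

```bash
python3 -c "
from h import *
go([.6302,-.1147,.0155],-1.6435)
c=read_camera('top');s=read_camera('scene');look(c)
for r in place_of(c,'bar'): print('bar',np.round(atz(c,r['uv'],.008),4),r['p'])
a=cv2.resize(c['image'][140:210,220:375,::-1],None,fx=5,fy=5,interpolation=cv2.INTER_CUBIC)
b=cv2.resize(s['image'][170:220,200:310,::-1],None,fx=5,fy=5,interpolation=cv2.INTER_CUBIC)
b=cv2.copyMakeBorder(b,0,0,0,a.shape[1]-b.shape[1],cv2.BORDER_CONSTANT)
cv2.imwrite('pics/s6.png',np.vstack([a,b])[:600])"
```

```text
t 35.95 pos [ 0.4532 -0.102   0.1229] rot [-3.1378e+00  1.4000e-03 -1.6433e+00] gap 0.0596 F [-0.2  0.7  0.7] grip 0.0
shift cm (before turn) [ -0.02 -17.75  10.74] turn 0.0002
pad 4 offset mm [-1.   0.1] [-1.2 -0. ] yaw err 0.006 [31.9 47. ]
pad 3 offset mm [-1.7 -0.7] [-2.  -0.7] yaw err -0.018 [32.1 47.2]
pad 2 offset mm [1.  0.4] [1.1 0.6] yaw err 0.007 [31.5 47.7]
pad 1 offset mm [-0.5 -2.7] [-0.8 -2.9] yaw err -0.091 [32.2 49. ]
bar [0.528  0.3476 0.008 ] 0.86
```

View pics/s6.png

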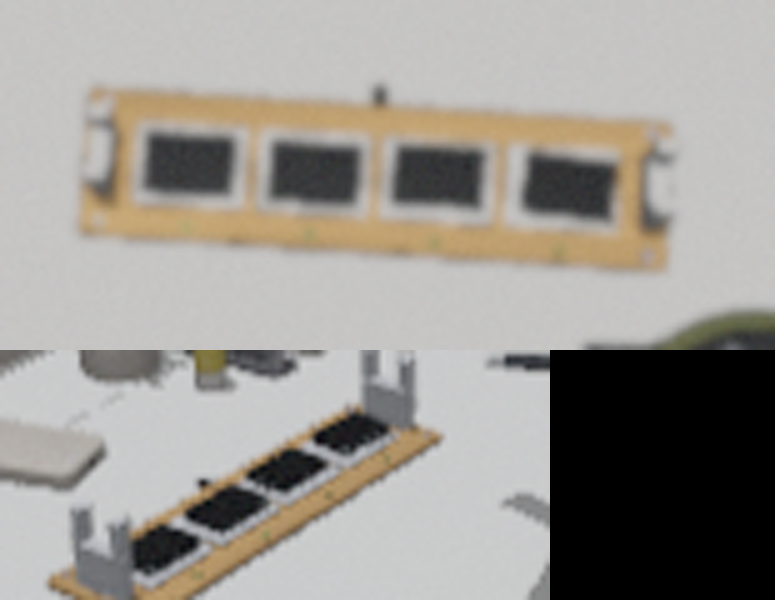

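All four drives lie flat within their pads. The worst is pad 1, about 2.7 mm and 0.09 rad off, which is inside tolerance. Now the bar: measure it, then fetch it.

```bash
python3 - <<'E'
from h import *
c=read_camera("top")
a,b=atz(c,(171.1,155.6),.016),atz(c,(166.5,275.2),.016);print(a,b,(a+b)/2,np.linalg.norm(a-b),"bar dir yaw",np.arctan2((a-b)[1],(a-b)[0]))
for r in trace(c,"bar")[:1]:
    m=r["mask"];v,u=np.nonzero(m);print(r["bbox"],r["p"])
    w=np.array([atz(c,(x,y),.016)[:2] for x,y in zip(u,v)]);x0,y0,_,_=0,0,0,0
    l=cv2.fitLine((w*1000).astype(np.float32),cv2.DIST_L2,0,.01,.01).ravel();print("line",l,"y at x=.528:",l[3]+(528-l[2])*l[1]/l[0],"x range",w[:,0].min(),w[:,0].max())
E
```

```text
[0.69436003 0.32837615 0.016     ] [0.36835014 0.33216047 0.016     ] [0.53135509 0.33026831 0.016     ] 0.3260318528183809 bar dir yaw -0.011607457838922565
[159.1, 156.9, 172.5, 278.0] 0.66
line [ 9.9994940e-01 -1.0062357e-02  5.2609094e+02  3.3139484e+02] y at x=.528: 331.37564 x range 0.3662479688973352 0.6932887949928372
```

Emit:
apply_moves(commands=[[[0, 0, 0, -0.136, 0.4], [0, 0, 0, -0.136, 0.4], [0, 0, 0, -0.136, 0.4], [0, 0, 0, -0.136, 0.4], [0, 0, 0, -0.136, 0.4], [0, 0, 0, -0.136, 0.4], [0, 0, 0, -0.136, 0.4], [0, 0, 0, -0.136, 0.4], [0, 0, 0, -0.136, 0.4], [0, 0, 0, -0.136, 0.4], [0, 0, 0, -0.136, 0.4], [0, 0, 0, -0.136, 0.4]]])

```text
t: 37.4
tool_pos: [0.4564, -0.1021, 0.1204]
ee_rot: [3.141, 0.002, -0.007]
force: [0.1, 0.2, 0.1]
finger_gap: 0.0596
grip_force: 0.0
```

Emit:
apply_moves(commands=[[[0.7, -4.3, 0, 0, 0.4], [0.7, -4.3, 0, 0, 0.4], [0.7, -4.3, 0, 0, 0.4], [0.7, -4.3, 0, 0, 0.4], [0.7, -4.3, 0, 0, 0.4], [0.7, -4.3, 0, 0, 0.4], [0.7, -4.3, 0, 0, 0.4], [0.7, -4.3, 0, 0, 0.4], [0.7, -4.3, 0, 0, 0.4], [0.7, -4.3, 0, 0, 0.4], [0, 0, 0, 0, 0.4], [0, 0, 0, 0, 0.4]]])

```text
t: 38.6
tool_pos: [0.5311, 0.328, 0.1189]
ee_rot: [3.139, 0.002, -0.011]
force: [-0.3, 0.7, 0.1]
finger_gap: 0.0601
grip_force: 0.0
```

```bash
python3 -c "
from h import *
go([.531,.331,.001],-.011)"
```

```text
t 38.6 pos [0.5311 0.328  0.1189] rot [ 3.1391e+00  2.1000e-03 -1.0900e-02] gap 0.0601 F [-0.3  0.7  0.1] grip 0.0
shift cm (before turn) [-1.000e-02 -3.000e-01  1.179e+01] turn 0.0001
```

Emit:
apply_moves(commands=[[[0, -0.3, 3, 0, 0.4], [0, 0, 3, 0, 0.4], [0, 0, 2.5, 0, 0.4], [0, 0, 1.8, 0, 0.4], [0, 0, 0.9, 0, 0.4], [0, 0, 0.4, 0, 0.4], [0, 0, 0, 0, 0.4]]])

```text
t: 39.3
tool_pos: [0.5313, 0.3299, 0.0052]
ee_rot: [-3.142, -0.0, -0.012]
force: [0.4, -0.3, -0.6]
finger_gap: 0.06
grip_force: 0.0
```

Emit:
apply_moves(commands=[[[0, 0, 0.1, 0, 0.1], [0, 0, 0, 0, -1], [0, 0, 0, 0, -1], [0, 0, 0, 0, -1], [0, 0, 0, 0, -1], [0, 0, 0, 0, -1], [0, 0, 0, 0, -1], [0, 0, 0, 0, -1]]])

```text
t: 40.1
tool_pos: [0.5314, 0.3307, 0.0049]
ee_rot: [-3.14, -0.001, -0.011]
force: [-1.9, 0.2, 5.5]
finger_gap: 0.0142
grip_force: 61.4
```

```bash
python3 -c "
from h import *
go([.531,.331,.001],-.011)"
```

```text
t 40.1 pos [0.5314 0.3307 0.0049] rot [-3.1405e+00 -1.3000e-03 -1.1400e-02] gap 0.0142 F [-1.9  0.2  5.5] grip 61.4
shift cm (before turn) [-0.04 -0.03  0.39] turn -0.0004
```

Emit:
apply_moves(commands=[[[0, 0, -0.3, 0, -1], [0, 0, -1, 0, -1], [0, 0, -2, 0, -1], [0, 0, -2.5, 0, -1], [0, 0, -2.5, 0, -1], [0, 0, -2.5, 0, -1], [0, 0, -1, 0, -1], [0, 1, 0, 0, -1], [0, 2, 0, 0, -1], [0, 3, 0, 0, -1], [0, 3, 0, 0, -1], [0, 3, 0, 0, -1]]])

```text
t: 41.3
tool_pos: [0.5283, 0.2071, 0.1196]
ee_rot: [3.14, 0.003, -0.012]
force: [0.7, -0.3, -0.7]
finger_gap: 0.014
grip_force: 60.5
```

Emit:
apply_moves(commands=[[[0, 3, 0, 0, -1], [0, 3, 0, 0, -1], [0, 3, 0, 0, -1], [0, 1.5, 0, 0, -1], [0, 0.6, 0, 0, -1], [0, 0, 0, 0.05, -1], [0, 0, 0, 0.1, -1], [0, 0, 0, 0.13, -1], [0, 0, 0, 0.13, -1], [0, 0, 0, 0.13, -1], [0, 0, 0, 0.13, -1], [0, 0, 0, 0.13, -1]]])

```text
t: 42.5
tool_pos: [0.5278, 0.0994, 0.1208]
ee_rot: [3.14, 0.001, -0.817]
force: [-0.2, -0.4, -1.4]
finger_gap: 0.0144
grip_force: 60.5
```

Emit:
apply_moves(commands=[[[0, 0, 0, 0.13, -1], [0, 0, 0, 0.13, -1], [0, 0, 0, 0.13, -1], [0, 0, 0, 0.13, -1], [0, 0, 0, 0.13, -1], [0, 0, 0, 0.11, -1], [0, 0, 0, 0.07, -1], [0, 0, 0, 0, -1], [0, 0, 0, 0, -1], [0, 0, 0, 0, -1]]])

```text
t: 43.5
tool_pos: [0.5281, 0.0993, 0.1215]
ee_rot: [3.141, -0.0, -1.64]
force: [-0.9, 0.1, -1.2]
finger_gap: 0.0142
grip_force: 60.5
```

```bash
python3 -c "
from h import *
go([.6372,-.013,.11],-1.6435)"
```

```text
t 43.5 pos [0.5281 0.0993 0.1215] rot [ 3.1411e+00 -1.0000e-04 -1.6401e+00] gap 0.0142 F [-0.9  0.1 -1.2] grip 60.5
shift cm (before turn) [ 10.45 -11.66   1.15] turn 0.0034
```

Emit:
apply_moves(commands=[[[0.7, -0.8, 0, 0.003, -1], [1.5, -1.6, 0, 0, -1], [1.8, -2, 0, 0, -1], [1.8, -2, 0, 0, -1], [1.8, -2, 0, 0, -1], [1.5, -1.7, 0, 0, -1], [0.9, -1, 0, 0, -1], [0.5, -0.5, 0, 0, -1], [0, 0, 0, 0, -1], [0, 0, 0, 0, -1]]])

```text
t: 44.5
tool_pos: [0.6359, -0.0137, 0.1218]
ee_rot: [3.141, 0.0, -1.644]
force: [-0.1, -0.2, -2.1]
finger_gap: 0.014
grip_force: 60.5
```

```bash
python3 - <<'E'
from h import *
go([.6372,-.013,.11],-1.6435)
c=read_camera("top");s=read_camera("scene")
z=get_obs()["tool_pos"][2]+.003
# predicted bar ends if centred on TCP, in scene
p=get_obs()["tool_pos"][:2];v=np.array([-np.sin(Y0),np.cos(Y0)])*.165
g=cv2.resize(s["image"][140:240,190:310,::-1],None,fx=5,fy=5,interpolation=cv2.INTER_CUBIC)
for sg in(1,-1):
    for dx in(-.008,.008):
        e=p+sg*v+dx*np.array([np.cos(Y0),np.sin(Y0)])
        for dz in(-.008,.008):
            q=proj(s,[*e,z+dz]); cv2.circle(g,tuple(np.int32((q-[190,140]+.5)*5)),2,(0,0,255),-1)
t=cv2.resize(c["image"][140:200,220:375,::-1],None,fx=3.87,fy=3.87,interpolation=cv2.INTER_CUBIC)[:,:600]
for sg in(1,-1):
    q=proj(c,[*(p+sg*v),z+.008]); print(q); cv2.circle(t,tuple(np.int32((q-[220,140]+.5)*3.87)),2,(0,0,255),-1)
cv2.imwrite("pics/s7.png",np.vstack([g[:370],t[:230]]))
for r in place_of(c,"bar")+place_of(s,"bar"): print(np.round(r["uv"],1),r["p"])
print("pred centre",proj(c,[*p,z]),proj(s,[*p,z]))
E
```

```text
t 44.5 pos [ 0.6359 -0.0137  0.1218] rot [ 3.1414e+00  3.0000e-04 -1.6444e+00] gap 0.014 F [-0.1 -0.2 -2.1] grip 60.5
shift cm (before turn) [-0.08 -0.12  1.18] turn -0.0009
[230.91386167 162.4313633 ]
[364.46280052 170.55271089]
[295.9 167. ] 0.8
[252.7 166.7] 0.97
[255.7 191.4] 0.19
pred centre [297.08906893 167.11683127] [250.82163009 167.30138657]
```

View pics/s7.png

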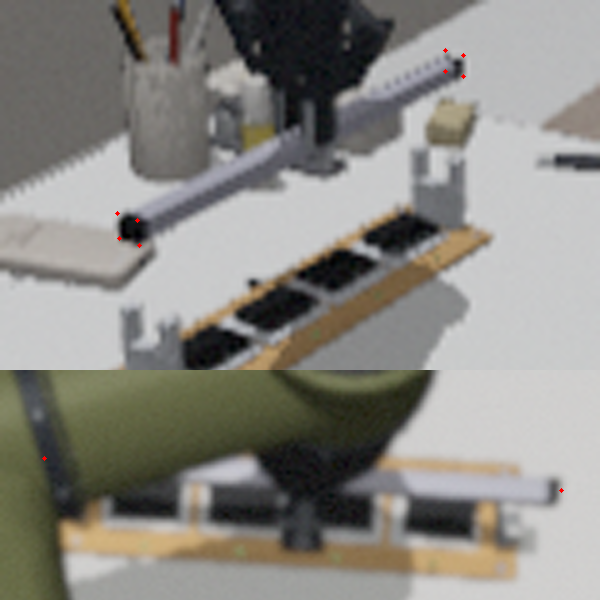

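The bar is level and level with prediction to about 2 mm: its ends are at scene crop (130,228) and (455,68), parallel to the dock. I'll lower it into the brackets in stages, watching the force.

Emit:
apply_moves(commands=[[[-0.1, -0.1, 0.5, 0, -1], [0, 0, 1, 0, -1], [0, 0, 1, 0, -1], [0, 0, 0.5, 0, -1], [0, 0, 0, 0, -1], [0, 0, 0, 0, -1]]])

```text
t: 45.3
tool_pos: [0.6372, -0.0133, 0.0917]
ee_rot: [3.141, -0.0, -1.645]
force: [1.0, 0.3, -1.3]
finger_gap: 0.014
grip_force: 60.5
```

```bash
python3 -c "
from h import *
go([.6372,-.013,.046],-1.6435)"
```

```text
t 45.3 pos [ 0.6372 -0.0133  0.0917] rot [ 3.1414e+00 -3.0000e-04 -1.6448e+00] gap 0.014 F [ 1.   0.3 -1.3] grip 60.5
shift cm (before turn) [-0.03  0.01  4.57] turn -0.0013
```

Emit:
apply_moves(commands=[[[0, 0, 0.8, 0, -1], [0, 0, 0.8, 0, -1], [0, 0, 0.7, 0, -1], [0, 0, 0.5, 0, -1], [0, 0, 0, 0, -1]]])

```text
t: 45.8
tool_pos: [0.6366, -0.0133, 0.0624]
ee_rot: [3.14, -0.0, -1.645]
force: [-0.2, 0.2, -2.4]
finger_gap: 0.0146
grip_force: 60.5
```

Emit:
apply_moves(commands=[[[0, 0, 0.6, 0, -1], [0, 0, 0.5, 0, -1], [0, 0, 0.3, 0, -1], [0, 0, 0.2, 0, -1], [0, 0, 0, 0, -1]]])

```text
t: 46.3
tool_pos: [0.6371, -0.0132, 0.0474]
ee_rot: [3.141, -0.0, -1.645]
force: [-0.7, 0.4, -1.5]
finger_gap: 0.0139
grip_force: 60.5
```

```bash
python3 -c "
from h import *
go([.6372,-.013,.045],-1.6435)"
```

```text
t 46.3 pos [ 0.6371 -0.0132  0.0474] rot [ 3.1410e+00 -1.0000e-04 -1.6448e+00] gap 0.0139 F [-0.7  0.4 -1.5] grip 60.5
shift cm (before turn) [-0.02 -0.01  0.24] turn -0.0013
```

Emit:
apply_moves(commands=[[[0, 0, 0.1, 0, -1], [0, 0, 0.1, 0, -1], [0, 0, 0, 0, -1], [0, 0, 0, 0, -1]]])

```text
t: 46.7
tool_pos: [0.6373, -0.0132, 0.0458]
ee_rot: [-3.142, 0.0, -1.645]
force: [1.0, 0.2, -1.7]
finger_gap: 0.014
grip_force: 60.5
```

Emit:
apply_moves(commands=[[[0, 0, 0, 0, -0.8], [0, 0, 0, 0, -0.6], [0, 0, 0, 0, -0.4], [0, 0, 0, 0, -0.2], [0, 0, 0, 0, 0], [0, 0, 0, 0, 0.2], [0, 0, 0, 0, 0.4], [0, 0, 0, 0, 0.4], [0, 0, -1, 0, 0.4], [0, 0, -2, 0, 0.4], [0, 0, -4, 0, 0.4], [0, 0, -3, 0, 0.4]]])

```text
t: 47.9
tool_pos: [0.6376, -0.0135, 0.1489]
ee_rot: [-3.14, -0.0, -1.645]
force: [1.1, 0.3, 0.8]
finger_gap: 0.0596
grip_force: 0.0
```

Emit:
apply_moves(commands=[[[1, 3, 0, 0, 0.4], [1.5, 4, 0, 0, 0.4], [1.5, 4, 0, 0, 0.4], [1.5, 4, 0, 0, 0.4], [4.5, 1, 0, 0, 0.4], [4.5, 1, 0, 0, 0.4], [4.5, 1, 0, 0, 0.4], [4.5, 1, 0, 0, 0.4], [4.5, 1, 0, 0, 0.4], [0, 0, 0, 0, 0.4], [0, 0, 0, 0, 0.4]]])

```text
t: 49.0
tool_pos: [0.4166, -0.2786, 0.1464]
ee_rot: [-3.141, -0.0, -1.648]
force: [-0.9, -0.3, -0.5]
finger_gap: 0.06
grip_force: 0.0
```

```bash
python3 - <<'E'
from h import *
go([.6372,-.013,.045],-1.6435)
c=read_camera("top");s=read_camera("scene")
a=cv2.resize(c['image'][140:210,220:375,::-1],None,fx=5,fy=5,interpolation=cv2.INTER_CUBIC)
v=np.array([-np.sin(Y0),np.cos(Y0)])*.165
for sg in(1,-1):
    q=proj(c,[*(C0+sg*v),.056]);cv2.circle(a,tuple(np.int32((q-[220,140]+.5)*5)),2,(0,0,255),-1)
b=cv2.resize(s['image'][170:220,200:310,::-1],None,fx=5,fy=5,interpolation=cv2.INTER_CUBIC)
for sg in(1,-1):
    q=proj(s,[*(C0+sg*v),.056]);cv2.circle(b,tuple(np.int32((q-[200,170]+.5)*5)),2,(0,0,255),-1)
b=cv2.copyMakeBorder(b,0,0,0,a.shape[1]-b.shape[1],cv2.BORDER_CONSTANT)
cv2.imwrite('pics/s8.png',np.vstack([a,b])[:600])
g=cv2.cvtColor(c["image"],cv2.COLOR_RGB2GRAY)
print(g[163:176,228:240]);print(g[170:183,350:364])
E
```

```text
t 49.0 pos [ 0.4166 -0.2786  0.1464] rot [-3.1411 -0.     -1.6475] gap 0.06 F [-0.9 -0.3 -0.5] grip 0.0
shift cm (before turn) [-28.17 -19.96  10.14] turn -0.004
[[193 191 192 192 192 191 190 187 176 163 161 160]
 [192 193 192 192 191 189 185 181 170 151 139 135]
 [193 190 191 191 189 183 168 159 152 146 146 140]
 [191 192 191 191 184 171 140 116 129 152 164 166]
 [191 191 191 191 184 160 114  89 125 160 176 180]
 [193 192 190 188 178 152 104  89 134 168 182 183]
 [192 194 190 190 178 147 100  89 134 173 183 183]
 [192 192 191 188 179 151 105  92 131 166 179 180]
 [193 192 191 189 182 161 127 108 130 155 164 167]
 [192 190 192 191 187 177 161 145 147 160 165 163]
 [193 190 190 191 191 187 181 171 168 176 180 176]
 [191 191 193 192 192 190 188 177 171 176 182 178]
 [193 191 192 192 192 191 189 177 159 159 160 156]]
[[117 129 151 161 168 173 183 190 190 191 191 192 191 192]
 [113 118 123 133 147 165 181 185 188 190 191 191 191 192]
 [136 131 128 131 141 154 163 168 179 187 192 192 192 191]
 [159 154 152 151 148 141 131 138 160 182 190 192 190 191]
 [170 168 169 165 155 134 103 103 144 179 191 190 193 190]
 [174 175 173 171 162 134  93  90 139 178 189 191 191 192]
 [174 176 173 172 162 133  89  90 141 177 190 190 191 192]
 [168 170 169 168 157 133  90  93 143 179 191 191 192 190]
 [155 157 157 156 145 122  98 108 152 182 190 191 191 191]
 [144 155 159 154 146 135 123 141 167 184 190 192 192 191]
 [146 165 172 172 170 162 161 169 182 189 192 191 192 192]
 [136 160 176 178 178 179 181 185 190 191 191 191 193 192]
 [112 140 155 161 166 174 183 190 192 190 191 191 193 190]]
```

View pics/s8.png

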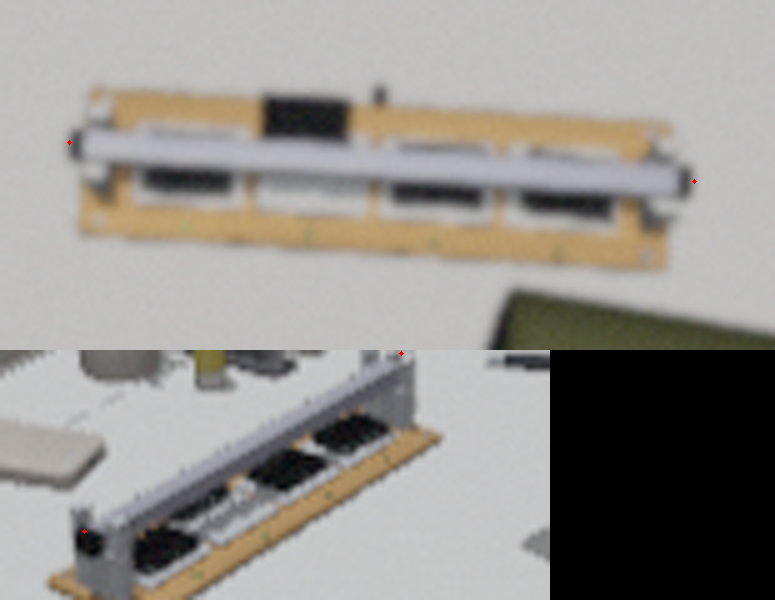

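The bar is seated, but the drive on pad 3 has been knocked aside, about 3 cm backwards, at top crop (305,118). It was in place in the previous picture. I'll take the bar off again, re-place that drive, and put the bar back.

Emit:
apply_moves(commands=[[[-4, -2.8, 0, 0, 0.4], [-4, -2.8, 0, 0, 0.4], [-4, -2.8, 0, 0, 0.4], [-4, -2.8, 0, 0, 0.4], [-4, -2.8, 0, 0, 0.4], [-4, -2.8, 0, 0, 0.4], [-4.2, -3.2, 0, 0, 0.4], [0, 0, 3, 0, 0.4], [0, 0, 2, 0, 0.4], [0, 0, 0, 0, 0.4], [0, 0, 0, 0, 0.4]]])

```text
t: 50.2
tool_pos: [0.6356, -0.0124, 0.0966]
ee_rot: [-3.141, -0.001, -1.643]
force: [0.5, 0.4, 0.7]
finger_gap: 0.0595
grip_force: 0.0
```

```bash
python3 -c "
from h import *
go([.6372,-.013,.036],-1.6435)"
```

```text
t 50.2 pos [ 0.6356 -0.0124  0.0966] rot [-3.1412e+00 -6.0000e-04 -1.6430e+00] gap 0.0595 F [0.5 0.4 0.7] grip 0.0
shift cm (before turn) [ 0.05 -0.16  6.06] turn 0.0005
```

Emit:
apply_moves(commands=[[[0, -0.1, 2, 0, 0.4], [0, 0, 2, 0, 0.4], [0, 0, 1.2, 0, 0.4], [0, 0, 0.8, 0, 0.4], [0, 0, 0, 0, 0.4], [0, 0, 0, 0, -1], [0, 0, 0, 0, -1], [0, 0, 0, 0, -1], [0, 0, 0, 0, -1], [0, 0, 0, 0, -1], [0, 0, 0, 0, -1], [0, 0, 0, 0, -1]]])

```text
t: 51.4
tool_pos: [0.6371, -0.0133, 0.0369]
ee_rot: [-3.14, 0.0, -1.645]
force: [-0.9, 0.3, 5.3]
finger_gap: 0.0144
grip_force: 60.7
```

```bash
python3 -c "
from h import *
go([.53,.10,.11],-1.6435)"
```

```text
t 51.4 pos [ 0.6371 -0.0133  0.0369] rot [-3.1399e+00  2.0000e-04 -1.6445e+00] gap 0.0144 F [-0.9  0.3  5.3] grip 60.7
shift cm (before turn) [-10.51  11.52  -7.31] turn -0.001
```

Emit:
apply_moves(commands=[[[0, 0, -0.3, 0, -1], [0, 0, -0.7, 0, -1], [0, 0, -1.2, 0, -1], [0, 0, -1.5, 0, -1], [0, 0, -1.5, 0, -1], [0, 0, -1.5, 0, -1], [0, 0, -0.8, 0, -1], [-0.7, 0.8, 0, 0, -1], [-1.5, 1.7, 0, 0, -1], [-1.9, 2.1, 0, 0, -1], [-1.9, 2.1, 0, 0, -1], [-1.9, 2.1, 0, 0, -1]]])

```text
t: 52.6
tool_pos: [0.553, 0.0728, 0.1099]
ee_rot: [3.14, -0.0, -1.645]
force: [0.7, 0.2, -1.7]
finger_gap: 0.0148
grip_force: 59.9
```

Emit:
apply_moves(commands=[[[-1.6, 1.7, 0, 0, -1], [-1, 1, 0, 0, -1], [0, 0, 0, -0.05, -1], [0, 0, 0, -0.1, -1], [0, 0, 0, -0.13, -1], [0, 0, 0, -0.13, -1], [0, 0, 0, -0.13, -1], [0, 0, 0, -0.13, -1], [0, 0, 0, -0.13, -1], [0, 0, 0, -0.13, -1], [0, 0, 0, -0.13, -1], [0, 0, 0, -0.13, -1]]])

```text
t: 53.8
tool_pos: [0.5292, 0.0998, 0.1102]
ee_rot: [3.141, 0.001, -0.45]
force: [1.3, -0.3, -1.6]
finger_gap: 0.0151
grip_force: 59.8
```

Emit:
apply_moves(commands=[[[0, 0, 0, -0.13, -1], [0, 0, 0, -0.13, -1], [0, 0, 0, -0.11, -1], [0, 0, 0, -0.08, -1], [0, -1, 0, 0, -1], [0, -2, 0, 0, -1], [0, -3, 0, 0, -1], [0, -3, 0, 0, -1], [0, -3, 0, 0, -1], [0, -3, 0, 0, -1], [0, -3, 0, 0, -1], [0, -3, 0, 0, -1]]])

```text
t: 55.0
tool_pos: [0.53, 0.3117, 0.1104]
ee_rot: [3.141, 0.001, -0.007]
force: [0.7, -0.4, -1.5]
finger_gap: 0.0144
grip_force: 59.8
```

Emit:
apply_moves(commands=[[[0, -1.5, 0, 0, -1], [0, -0.6, 0, 0, -1], [0, 0, 0, 0, -1], [0, 0, 0, 0, -1]]])

```text
t: 55.4
tool_pos: [0.5307, 0.3301, 0.1108]
ee_rot: [3.141, 0.0, -0.006]
force: [0.4, -0.5, -1.7]
finger_gap: 0.0148
grip_force: 59.8
```

```bash
python3 -c "
from h import *
go([.53,.331,.002],-.011)"
```

```text
t 55.4 pos [0.5307 0.3301 0.1108] rot [ 3.1413e+00  3.0000e-04 -5.8000e-03] gap 0.0148 F [ 0.4 -0.5 -1.7] grip 59.8
shift cm (before turn) [-0.07 -0.09 10.88] turn 0.0052
```

Emit:
apply_moves(commands=[[[0, 0, 2, 0, -1], [0, 0, 2.5, 0, -1], [0, 0, 2.5, 0, -1], [0, 0, 1.8, 0, -1], [0, 0, 1, 0, -1], [0, 0, 0.6, 0, -1], [0, 0, 0.4, 0, -1], [0, 0, 0, 0, -1], [0, 0, 0, 0, -1]]])

```text
t: 56.3
tool_pos: [0.5311, 0.3312, 0.0038]
ee_rot: [-3.141, -0.001, -0.005]
force: [0.7, -0.3, -2.0]
finger_gap: 0.015
grip_force: 59.8
```

Emit:
apply_moves(commands=[[[0, 0, 0, 0, -0.8], [0, 0, 0, 0, -0.6], [0, 0, 0, 0, -0.4], [0, 0, 0, 0, -0.1], [0, 0, 0, 0, 0.2], [0, 0, 0, 0, 0.4], [0, 0, 0, 0, 0.4], [0, 0, -0.5, 0, 0.4], [0, 0, -2, 0, 0.4], [0, 0, -4, 0, 0.4], [0, 0, -4, 0, 0.4], [0, 0, 0, 0, 0.4]]])

```text
t: 57.5
tool_pos: [0.5336, 0.3327, 0.1161]
ee_rot: [-3.135, -0.01, -0.004]
force: [0.3, 0.9, 0.0]
finger_gap: 0.0598
grip_force: 0.0
```

```bash
python3 - <<'E'
from h import *
go([.53,.331,.002],-.011)
c=read_camera("top");s=read_camera("scene");look(c)
a=cv2.resize(c['image'][130:200,220:375,::-1],None,fx=5,fy=5,interpolation=cv2.INTER_CUBIC)
b=cv2.resize(s['image'][170:220,200:310,::-1],None,fx=5,fy=5,interpolation=cv2.INTER_CUBIC)
b=cv2.copyMakeBorder(b,0,0,0,a.shape[1]-b.shape[1],cv2.BORDER_CONSTANT)
cv2.imwrite('pics/s9.png',np.vstack([a,b])[:600])
E
```

```text
t 57.5 pos [0.5336 0.3327 0.1161] rot [-3.1346 -0.0096 -0.0043] gap 0.0598 F [0.3 0.9 0. ] grip 0.0
shift cm (before turn) [-0.36  0.17 11.41] turn 0.0067
pad 4 offset mm [-1.   0.2] [-1.3 -0. ] yaw err -0.013 [33.  47.7]
pad 3 offset mm [25.   6.3] [24.9  6.3] yaw err 0.007 [31.3 50.4]
pad 2 offset mm [1.  0.3] [1.  0.5] yaw err 0.002 [32.2 48.2]
pad 1 offset mm [-0.5 -2.7] [-0.8 -3.1] yaw err -0.087 [32.8 49.8]
```

View pics/s9.png

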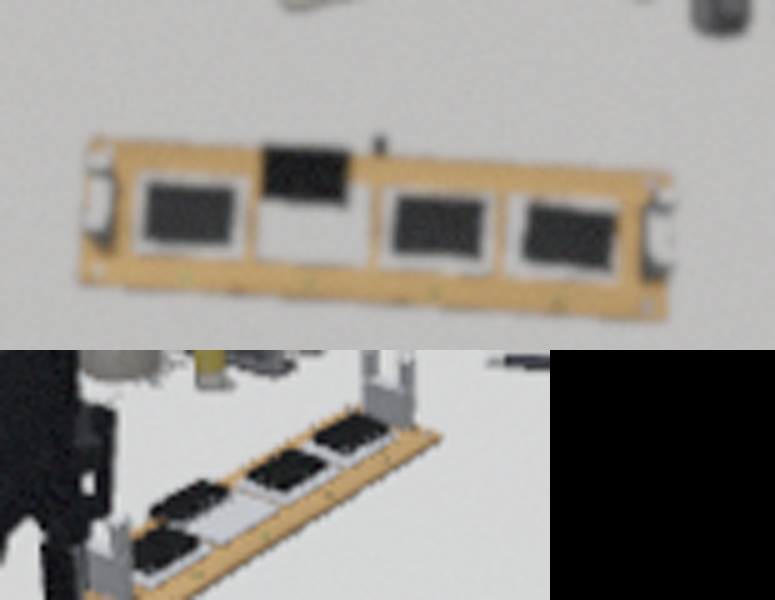

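The pad 3 drive lies on the pad's rear edge, +25 mm in x and +6 mm in y, tilted. The others are unchanged. I'll grasp it across its width, which levels it, and put it back.

Emit:
apply_moves(commands=[[[0, 0, 0, 0.137, 0.4], [0, 0, 0, 0.137, 0.4], [0, 0, 0, 0.137, 0.4], [0, 0, 0, 0.137, 0.4], [0, 0, 0, 0.137, 0.4], [0, 0, 0, 0.137, 0.4], [0, 0, 0, 0.137, 0.4], [0, 0, 0, 0.137, 0.4], [0, 0, 0, 0.137, 0.4], [0, 0, 0, 0.137, 0.4], [0, 0, 0, 0.137, 0.4], [0, 0, 0, 0.133, 0.4]]])

```text
t: 58.8
tool_pos: [0.5301, 0.3304, 0.1061]
ee_rot: [3.14, -0.002, -1.65]
force: [0.7, -0.2, -0.2]
finger_gap: 0.0601
grip_force: 0.0
```

Emit:
apply_moves(commands=[[[3.7, -1.9, 0, 0, 0.4], [3.7, -1.9, 0, 0, 0.4], [3.7, -1.9, 0, 0, 0.4], [3.7, -1.9, 0, 0, 0.4], [3.7, -1.9, 0, 0, 0.4], [3.7, -1.9, 0, 0, 0.4], [3.7, -1.9, 0, 0, 0.4], [3.7, -1.9, 0, 0, 0.4], [0, 0, 3, 0, 0.4], [0, 0, 2, 0, 0.4], [0, 0, 0, 0, 0.4], [0, 0, 0, 0, 0.4]]])

```text
t: 60.0
tool_pos: [0.66, 0.0242, 0.0572]
ee_rot: [3.14, -0.001, -1.645]
force: [0.5, 0.3, -0.1]
finger_gap: 0.0597
grip_force: 0.0
```

```bash
python3 -c "
from h import *
go([.665,.0254,.0118],-1.6435)"
```

```text
t 60.0 pos [0.66   0.0242 0.0572] rot [ 3.1399e+00 -1.1000e-03 -1.6445e+00] gap 0.0597 F [ 0.5  0.3 -0.1] grip 0.0
shift cm (before turn) [-0.16 -0.49  4.54] turn -0.001
```

Emit:
apply_moves(commands=[[[-0.2, -0.5, 1, 0, 0.4], [0, 0, 1.5, 0, 0.4], [0, 0, 1.2, 0, 0.4], [0, 0, 0.6, 0, 0.4], [0, 0, 0.2, 0, 0.4], [0, 0, 0, 0, 0.4], [0, 0, 0, 0, 0.4]]])

```text
t: 60.7
tool_pos: [0.6659, 0.0261, 0.0134]
ee_rot: [-3.141, 0.0, -1.645]
force: [-0.2, 0.1, -0.1]
finger_gap: 0.06
grip_force: 0.0
```

Emit:
apply_moves(commands=[[[0, 0, 0, 0, 0.1], [0, 0, 0, 0, -0.1], [0, 0, 0, 0, -1], [0, 0, 0, 0, -1], [0, 0, 0, 0, -1], [0, 0, 0, 0, -1], [0, 0, 0, 0, -1]]])

```text
t: 61.4
tool_pos: [0.666, 0.0261, 0.0137]
ee_rot: [-3.14, 0.0, -1.645]
force: [-2.2, 0.9, 5.7]
finger_gap: 0.0319
grip_force: 59.6
```

```bash
python3 -c "
from h import *
go([.6402,.0209,.035],-1.6435)"
```

```text
t 61.4 pos [0.666  0.0261 0.0137] rot [-3.1404e+00  2.0000e-04 -1.6446e+00] gap 0.0319 F [-2.2  0.9  5.7] grip 59.6
shift cm (before turn) [ 0.71  2.53 -2.13] turn -0.0011
```

The gap of 31.9 mm equals the earlier flat grips, so the drive has levelled between the pads.

Emit:
apply_moves(commands=[[[0, 0, -0.5, 0, -1], [0, 0, -1, 0, -1], [0, 0, -1, 0, -1], [0.3, 1, 0, 0, -1], [0.3, 1.5, 0, 0, -1], [0, 0, 0, 0, -1], [0, 0, 1, 0, -1], [0, 0, 0.6, 0, -1], [0, 0, 0.3, 0, -1], [0, 0, 0, 0, -1]]])

```text
t: 62.4
tool_pos: [0.6401, 0.0219, 0.0181]
ee_rot: [3.141, -0.0, -1.645]
force: [0.3, -0.3, -0.3]
finger_gap: 0.0316
grip_force: 59.6
```

```bash
python3 -c "
from h import *
go([.6402,.0209,.015],-1.6435)
s=read_camera('scene')
cv2.imwrite('pics/s10.png',cv2.resize(s['image'][160:225,200:310,::-1],None,fx=6,fy=6,interpolation=cv2.INTER_CUBIC))"
```

```text
t 62.4 pos [0.6401 0.0219 0.0181] rot [ 3.1406e+00 -4.0000e-04 -1.6447e+00] gap 0.0316 F [ 0.3 -0.3 -0.3] grip 59.6
shift cm (before turn) [ 0.1  -0.01  0.31] turn -0.0012
```

Emit:
apply_moves(commands=[[[0, 0, 0.1, 0, -1], [0, 0, 0.1, 0, -1], [0, 0, 0, 0, -1], [0, 0, 0, 0, -0.2], [0, 0, 0, 0, 0.1], [0, 0, 0, 0, 0.3], [0, 0, 0, 0, 0.4], [0, 0, 0, 0, 0.4], [0, 0, -1.5, 0, 0.4], [0, 0, -4, 0, 0.4], [0, 0, -4, 0, 0.4]]])

```text
t: 63.55
tool_pos: [0.6397, 0.0216, 0.1133]
ee_rot: [3.14, -0.001, -1.645]
force: [0.5, 0.3, 0.6]
finger_gap: 0.0597
grip_force: 0.0
```

Emit:
apply_moves(commands=[[[0, 3.5, 0, 0, 0.4], [0, 4, 0, 0, 0.4], [0, 4, 0, -0.13, 0.4], [0, 4, 0, -0.13, 0.4], [0, 0, 0, -0.137, 0.4], [0, 0, 0, -0.137, 0.4], [0, 0, 0, -0.137, 0.4], [0, 0, 0, -0.137, 0.4], [0, 0, 0, -0.137, 0.4], [0, 0, 0, -0.137, 0.4], [0, 0, 0, -0.137, 0.4], [0, 0, 0, -0.137, 0.4]]])

```text
t: 64.75
tool_pos: [0.4858, 0.0282, 0.1132]
ee_rot: [-3.141, -0.001, -0.283]
force: [0.7, 0.5, 0.1]
finger_gap: 0.0598
grip_force: 0.0
```

```bash
python3 - <<'E'
from h import *
go([.531,.331,.002],-.007)
c=read_camera("top");s=read_camera("scene");look(c)
a=cv2.resize(c['image'][130:200,220:375,::-1],None,fx=5,fy=5,interpolation=cv2.INTER_CUBIC)
b=cv2.resize(s['image'][170:220,200:310,::-1],None,fx=5,fy=5,interpolation=cv2.INTER_CUBIC)
b=cv2.copyMakeBorder(b,0,0,0,a.shape[1]-b.shape[1],cv2.BORDER_CONSTANT)
cv2.imwrite('pics/s11.png',np.vstack([a,b])[:600])
for r in trace(c,"bar")[:1]:
    v,u=np.nonzero(r["mask"]);w=np.array([atz(c,(x,y),.016)[:2] for x,y in zip(u,v)])
    l=cv2.fitLine((w*1000).astype(np.float32),cv2.DIST_L2,0,.01,.01).ravel();print("line",l,w[:,0].min(),w[:,0].max())
E
```

```text
t 64.75 pos [0.4858 0.0282 0.1132] rot [-3.1407e+00 -1.4000e-03 -2.8310e-01] gap 0.0598 F [0.7 0.5 0.1] grip 0.0
shift cm (before turn) [ -4.12 -30.34  11.12] turn -0.2761
pad 4 offset mm [-1.   0.1] [-1.1 -0.2] yaw err -0.001 [32.2 47.1]
pad 3 offset mm [-1.9  0. ] [-2.2  0. ] yaw err -0.032 [32.9 47.4]
pad 2 offset mm [0.9 0.3] [1.  0.5] yaw err -0.0 [31.8 48.1]
pad 1 offset mm [-0.5 -2.7] [-0.8 -3.1] yaw err -0.087 [32.3 49.4]
line [ 9.9998176e-01 -6.0366211e-03  5.6673358e+02  3.3015561e+02] 0.450816371498294 0.6932576053045625
```

View pics/s11.png

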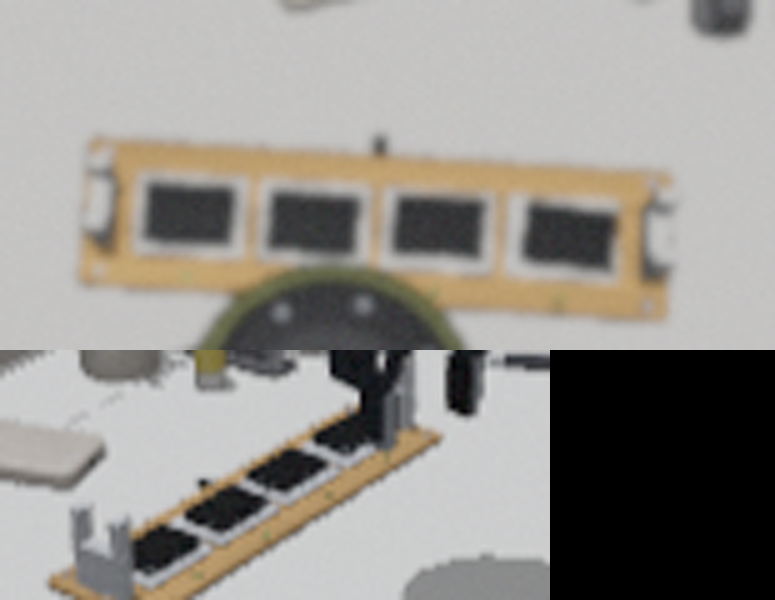

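All four drives are flat and centred again. I'll fetch the bar.

Emit:
apply_moves(commands=[[[0, 0, 0, -0.138, 0.4], [0, 0, 0, -0.138, 0.4], [0.6, -4.3, 0, 0, 0.4], [0.6, -4.3, 0, 0, 0.4], [0.6, -4.3, 0, 0, 0.4], [0.6, -4.3, 0, 0, 0.4], [0.6, -4.3, 0, 0, 0.4], [0.6, -4.3, 0, 0, 0.4], [0.7, -4.5, 0, 0, 0.4], [0, 0, 2, 0, 0.4], [0, 0, 2, 0, 0.4], [0, 0, 0, 0, 0.4]]])

```text
t: 66.1
tool_pos: [0.5309, 0.3299, 0.0685]
ee_rot: [3.138, 0.005, -0.016]
force: [-0.7, -0.3, -0.5]
finger_gap: 0.0598
grip_force: 0.0
```

```bash
python3 -c "
from h import *
go([.531,.331,.002],-.006)"
```

```text
t 66.1 pos [0.5309 0.3299 0.0685] rot [ 3.138   0.0046 -0.0158] gap 0.0598 F [-0.7 -0.3 -0.5] grip 0.0
shift cm (before turn) [ 0.01 -0.11  6.65] turn -0.0098
```

Emit:
apply_moves(commands=[[[0, -0.1, 2.5, -0.01, 0.4], [0, 0, 2, 0, 0.4], [0, 0, 1.2, 0, 0.4], [0, 0, 0.7, 0, 0.4], [0, 0, 0.2, 0, 0.1], [0, 0, 0, 0, -1], [0, 0, 0, 0, -1], [0, 0, 0, 0, -1], [0, 0, 0, 0, -1], [0, 0, 0, 0, -1], [0, 0, 0, 0, -1], [0, 0, 0, 0, -1]]])

```text
t: 67.3
tool_pos: [0.5331, 0.3321, 0.0073]
ee_rot: [-3.14, -0.002, -0.003]
force: [-1.3, 0.3, 6.0]
finger_gap: 0.014
grip_force: 61.4
```

```bash
python3 -c "
from h import *
go([.53,.1,.12],-.006)"
```

```text
t 67.3 pos [0.5331 0.3321 0.0073] rot [-3.1404e+00 -1.7000e-03 -2.5000e-03] gap 0.014 F [-1.3  0.3  6. ] grip 61.4
shift cm (before turn) [ -0.25  23.21 -11.27] turn 0.0035
```

The grip is a bit shallow, so I'll regrip 4 mm lower before lifting.

Emit:
apply_moves(commands=[[[0, 0, 0, 0, -0.4], [0, 0, 0, 0, -0.2], [0, 0, 0, 0, -0.2], [0, 0, 0.4, 0, -0.2], [0, 0, 0, 0, -0.2], [0, 0, 0, 0, -1], [0, 0, 0, 0, -1], [0, 0, 0, 0, -1], [0, 0, 0, 0, -1], [0, 0, 0, 0, -1]]])

```text
t: 68.3
tool_pos: [0.5324, 0.3316, 0.0018]
ee_rot: [-3.141, 0.0, -0.003]
force: [-0.8, 0.7, 0.8]
finger_gap: 0.014
grip_force: 61.8
```

```bash
python3 -c "
from h import *
go([.53,.1,.12],-.006)"
```

```text
t 68.3 pos [0.5324 0.3316 0.0018] rot [-3.1415e+00  1.0000e-04 -2.8000e-03] gap 0.014 F [-0.8  0.7  0.8] grip 61.8
shift cm (before turn) [ -0.17  23.16 -11.82] turn 0.0032
```

Emit:
apply_moves(commands=[[[0, 0, -0.3, 0, -1], [0, 0, -1, 0, -1], [0, 0, -2, 0, -1], [0, 0, -2.5, 0, -1], [0, 0, -2.5, 0, -1], [0, 0, -2.5, 0, -1], [0, 0, -1.2, 0, -1], [0, 1, 0, 0, -1], [0, 2, 0, 0, -1], [0, 3, 0, 0, -1], [0, 3, 0, 0, -1], [0, 3, 0, 0, -1]]])

```text
t: 69.5
tool_pos: [0.5309, 0.2086, 0.1196]
ee_rot: [3.14, 0.003, -0.003]
force: [0.2, 0.2, -1.4]
finger_gap: 0.0143
grip_force: 61.5
```

Emit:
apply_moves(commands=[[[0, 3, 0, 0, -1], [0, 3, 0, 0, -1], [0, 3, 0, 0, -1], [0, 1.5, 0, 0, -1], [0, 0.6, 0, 0, -1], [0, 0, 0, 0.05, -1], [0, 0, 0, 0.1, -1], [0, 0, 0, 0.13, -1], [0, 0, 0, 0.13, -1], [0, 0, 0, 0.13, -1], [0, 0, 0, 0.13, -1], [0, 0, 0, 0.13, -1]]])

```text
t: 70.7
tool_pos: [0.5314, 0.1009, 0.1209]
ee_rot: [3.14, 0.001, -0.808]
force: [-0.6, 0.6, -1.6]
finger_gap: 0.0143
grip_force: 61.5
```

Emit:
apply_moves(commands=[[[0, 0, 0, 0.13, -1], [0, 0, 0, 0.13, -1], [0, 0, 0, 0.13, -1], [0, 0, 0, 0.13, -1], [0, 0, 0, 0.13, -1], [0, 0, 0, 0.11, -1], [0, 0, 0, 0.08, -1], [0, 0, 0, 0, -1], [0, 0, 0, 0, -1], [0, 0, 0, 0, -1]]])

```text
t: 71.7
tool_pos: [0.5316, 0.1007, 0.1214]
ee_rot: [3.141, -0.0, -1.641]
force: [-0.4, 0.6, -1.8]
finger_gap: 0.0145
grip_force: 61.5
```

```bash
python3 -c "
from h import *
go([.6372,-.013,.09],-1.6435)"
```

```text
t 71.7 pos [0.5316 0.1007 0.1214] rot [ 3.1411e+00 -1.0000e-04 -1.6410e+00] gap 0.0145 F [-0.4  0.6 -1.8] grip 61.5
shift cm (before turn) [ 10.6  -11.33   3.14] turn 0.0025
```

Emit:
apply_moves(commands=[[[0.7, -0.7, 0, 0.003, -1], [1.5, -1.6, 0, 0, -1], [1.9, -2, 0, 0, -1], [1.9, -2, 0, 0, -1], [1.9, -2, 0, 0, -1], [1.5, -1.6, 0, 0, -1], [0.8, -0.9, 0, 0, -1], [0.4, -0.5, 0, 0, -1], [0, 0, 0, 0, -1], [0, 0, 1.5, 0, -1], [0, 0, 1, 0, -1], [0, 0, 0, 0, -1]]])

```text
t: 72.9
tool_pos: [0.6347, -0.013, 0.0936]
ee_rot: [3.137, -0.0, -1.645]
force: [-0.6, -0.3, -1.9]
finger_gap: 0.0145
grip_force: 61.5
```

```bash
python3 -c "
from h import *
go([.6372,-.013,.043],-1.6435)
s=read_camera('scene');c=read_camera('top')
p=get_obs()['tool_pos']
for n,k in (('scene',s),('top',c)):
  for r in place_of(k,'bar')[:2]: print(n,np.round(r['uv'],1),round(r['p'],2),'pred',np.round(proj(k,[p[0],p[1],p[2]+.006]),1))"
```

```text
t 72.9 pos [ 0.6347 -0.013   0.0936] rot [ 3.1369e+00 -4.0000e-04 -1.6450e+00] gap 0.0145 F [-0.6 -0.3 -1.9] grip 61.5
shift cm (before turn) [-0.02 -0.24  5.06] turn -0.0015
scene [250.  176.4] 0.81 pred [250.9 173.7]
top [293.  170.3] 0.9 pred [296.5 168.8]
top [332.9 176.6] 0.34 pred [296.5 168.8]
```

Emit:
apply_moves(commands=[[[0, -0.1, 0, 0, -1], [0, 0, 0, 0, -1], [0, 0, 0, 0, -1]]])

```text
t: 73.4
tool_pos: [0.6377, -0.0136, 0.097]
ee_rot: [-3.141, 0.0, -1.646]
force: [-0.6, 0.1, -1.6]
finger_gap: 0.0147
grip_force: 61.5
```

```bash
python3 -c "
from h import *
go([.6372,-.013,.043],-1.6435)"
```

```text
t 73.4 pos [ 0.6377 -0.0136  0.097 ] rot [-3.1413e+00  2.0000e-04 -1.6458e+00] gap 0.0147 F [-0.6  0.1 -1.6] grip 61.5
shift cm (before turn) [-0.06  0.05  5.4 ] turn -0.0023
```

Within about half a millimetre; lowering.

Emit:
apply_moves(commands=[[[0, 0, 0.8, 0, -1], [0, 0, 0.8, 0, -1], [0, 0, 0.8, 0, -1], [0, 0, 0.8, 0, -1], [0, 0, 0.4, 0, -1], [0, 0, 0, 0, -1], [0, 0, 0, 0, -1]]])

```text
t: 74.1
tool_pos: [0.6377, -0.0137, 0.061]
ee_rot: [-3.141, -0.0, -1.646]
force: [0.9, 0.7, -1.9]
finger_gap: 0.0136
grip_force: 61.5
```

Emit:
apply_moves(commands=[[[0, 0, 0.6, 0, -1], [0, 0, 0.5, 0, -1], [0, 0, 0.3, 0, -1], [0, 0, 0.2, 0, -1], [0, 0, 0, 0, -1], [0, 0, 0, 0, -1]]])

```text
t: 74.7
tool_pos: [0.6376, -0.0137, 0.0449]
ee_rot: [-3.141, 0.0, -1.646]
force: [0.5, 0.1, -1.0]
finger_gap: 0.0142
grip_force: 61.5
```

```bash
python3 -c "
from h import *
go([.6372,-.013,.042],-1.6435)"
```

```text
t 74.7 pos [ 0.6376 -0.0137  0.0449] rot [-3.1415  0.     -1.6458] gap 0.0142 F [ 0.5  0.1 -1. ] grip 61.5
shift cm (before turn) [-0.06  0.05  0.29] turn -0.0023
```

Emit:
apply_moves(commands=[[[0, 0, 0.1, 0, -1], [0, 0, 0.1, 0, -1], [0, 0, 0, 0, -1], [0, 0, 0, 0, -0.8], [0, 0, 0, 0, -0.6], [0, 0, 0, 0, -0.4], [0, 0, 0, 0, -0.2], [0, 0, 0, 0, 0], [0, 0, 0, 0, 0.2], [0, 0, 0, 0, 0.3], [0, 0, 0, 0, 0.3], [0, 0, -1, 0, 0.3]]])

```text
t: 75.9
tool_pos: [0.6365, -0.0137, 0.0514]
ee_rot: [3.138, -0.0, -1.646]
force: [-0.1, 0.4, -0.4]
finger_gap: 0.0554
grip_force: 0.0
```

Emit:
apply_moves(commands=[[[0, 0, -2, 0, 0.3], [0, 0, -4, 0, 0.3], [0, 0, -4, 0, 0.3], [1, 3, 0, 0, 0.3], [1.5, 4, 0, 0, 0.3], [1.5, 4, 0, 0, 0.3], [1.5, 4, 0, 0, 0.3], [4.5, 1, 0, 0, 0.3], [4.5, 1, 0, 0, 0.3], [4.5, 1, 0, 0, 0.3], [4.5, 1, 0, 0, 0.3], [4.5, 1, 0, 0, 0.3]]])

```text
t: 77.1
tool_pos: [0.4164, -0.2796, 0.1542]
ee_rot: [-3.14, -0.0, -1.645]
force: [0.6, 0.1, 0.2]
finger_gap: 0.0554
grip_force: 0.0
```

Emit:
apply_moves(commands=[[[0, 0, 0, 0, 0.3], [0, 0, 0, 0, 0.3], [0, 0, 0, 0, 0.3]]])

```text
t: 77.4
tool_pos: [0.4174, -0.2774, 0.1532]
ee_rot: [-3.141, 0.0, -1.645]
force: [0.8, 0.7, -0.3]
finger_gap: 0.0556
grip_force: 0.0
```

```bash
python3 - <<'E'
from h import *
go([.6372,-.013,.045],-1.6435)
c=read_camera("top");s=read_camera("scene")
a=cv2.resize(c['image'][140:210,220:375,::-1],None,fx=5,fy=5,interpolation=cv2.INTER_CUBIC)
b=cv2.resize(s['image'][165:215,200:310,::-1],None,fx=5,fy=5,interpolation=cv2.INTER_CUBIC)
b=cv2.copyMakeBorder(b,0,0,0,a.shape[1]-b.shape[1],cv2.BORDER_CONSTANT)
cv2.imwrite('pics/s12.png',np.vstack([a,b])[:600])
# black bar ends
g=cv2.cvtColor(c["image"],cv2.COLOR_RGB2GRAY).astype(float)
for (u0,u1,v0,v1) in((230,238,164,174),(353,361,171,181)):
    w=np.clip(135-g[v0:v1,u0:u1],0,None);V,U=np.mgrid[v0:v1,u0:u1];print((w*U).sum()/w.sum(),(w*V).sum()/w.sum())
E
```

```text
t 77.4 pos [ 0.4174 -0.2774  0.1532] rot [-3.1410e+00  1.0000e-04 -1.6454e+00] gap 0.0556 F [ 0.8  0.7 -0.3] grip 0.0
shift cm (before turn) [-28.01 -19.95  10.82] turn -0.0019
234.4774193548387 168.53978494623655
355.96911196911196 175.90926640926642
```

View pics/s12.png

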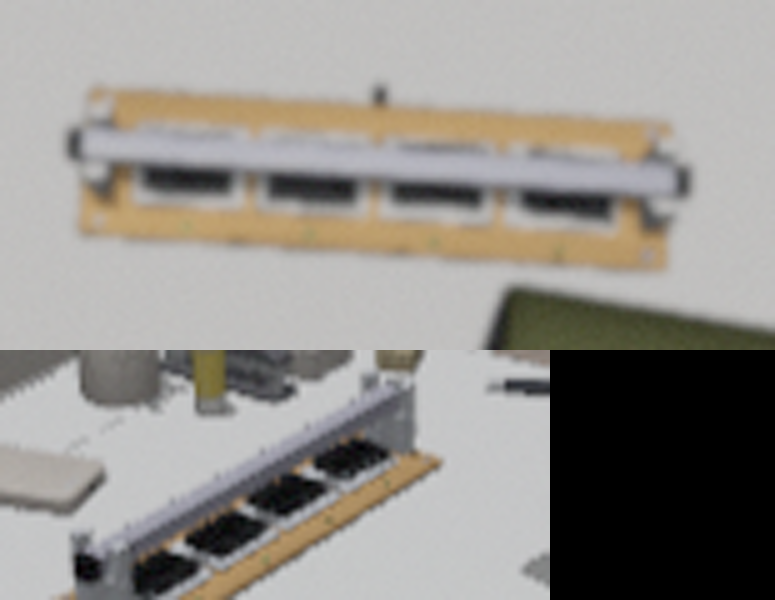

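The bar is seated in both brackets, with its ends at top crop (72,142) and (683,180). All four drives are on their pads and the arm is clear. Handing in.

```bash
python3 -c "
from h import *
print(close_job())"
```

```text
the job is handed in; nothing more can be done
None
```

I handed the job in at about 77 s: the bar is seated back in both brackets and all four drives lie flat on their own pads, at most about 3 mm off centre. One drive was knocked off pad 3 while I was setting the bar, so I took the bar off again, put the drive back, and re-seated the bar; no verdict came back from the hand-in.

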